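# Hang the cutlery caddy back on the dish rack

## Robot

A 6-joint arm with a two-finger parallel gripper is mounted at the origin on the work surface. World frame = base frame: x ahead of the robot, y to its left, z up, the work surface at z = 0. Lengths are in m, angles in degrees, forces in N, time in s.
With the tool pointing down it reaches from about 0.35 to 0.875 m from the base axis. Payload 4.2 kg.
Tool frame: the origin (TCP) lies between the finger pads; the fingertips stand 14 mm ahead of it and the grasp point (between the pads) lies 5 mm behind it; x points along the fingers, y is the direction in which the jaws open and shut, and the axes are right-handed (so a half turn about x gives the same grasp; the last joint's range is limited). The gripper opens to 87 mm and grips with 3 to 60 N. Pads are 19 mm wide; open, the fingers measure 117 mm over their backs; the gripper's body (75 mm by 190 mm) begins 51 mm behind the grasp point.
Start: joints at [-56.001, 22.042, 0.453, 0, -68.411, -14.817], TCP at [0.205, -0.59, 0.237] pointing down, gripper open.
Joint ranges: [-179.83, 179.83], [-69.29, 118.12], [-61.27, 80.66], [-181.25, 117.63], [-171.15, -9.14], [-177.46, 177.46]. Speed limits (degrees/s): [159.86, 159.86, 180, 180, 180, 180].

## Interface

Orientations are given as a 3x3 rotation matrix whose columns are the frame's x, y, z axes.
In Python, from station import r, imaging, job gives the robot as it stands. The module is installed in compiled form; this text tells all that it offers.
- The arm moves only by the tool apply_moves, never from a script. Its arguments are lists of equal length, an entry for each row: "xyz": the shift along the tool's x, y, z in m, a list of three; "twist": the turn about the tool's x in degrees; "claw": the opening, from 0 (shut) to 1 (fully open). A call has 1 to 12 rows; each row shifts and turns the pose as measured when the row begins, along the tool's axes as they then stand; what a row does not reach is not made up. A row lasts 1/10 s, in which the tool goes at most 50 mm and 8.59 degrees, less where a joint would pass 70% of its speed; a pose out of reach is approached as far as the arm can. A call is refused whole if a number of a shift passes 0.05 or a number of a turn 8.59, either way. A call with a gripper value outside its range is refused whole. The fingers move at their own pace and stop on an object; the grip force is fixed at half the most. Time passes only in rows, so rows that do not move let the fingers close. It gives the time, the measured TCP pose, the force and the opening at its end, in the units of the state.
- r.sense(): the state, without advancing time (a new reading comes with each control period).
- imaging.capture(name): name is "scene" or "top" or "wrist"; returns a dict with "pixels" (420x560x3 uint8, red, green, blue), "mtx" (3x3 intrinsics, pixels), "distortion" ([k1, k2, p1, p2, k3] as OpenCV has them; the pictures are not rectified), "view" (4x4, takes a point from world to camera coordinates). Camera axes: x right, y down, z forward; pixel columns grow to the right and rows downward; lengths in m; the calibration is good to about 2 mm. A picture is of the moment at which its call begins. There is no depth.
- job.finish_job(): hands the job in, once; it reports no verdict.
Trained networks look in a picture, given as the dict that the camera call returned (one of the last four; its "shot" number tells which), for a name from the list of things; names that differ only in an ending like _2 or _b are one class to them, and where a whole thing is asked for, a point or a joint stands for the part that bears it (a point fixed in the world has none). Each returns a list of dicts, best first, with "p" (0 to 1); they miss things now and then, are a little off and sometimes report something else, mostly with a low value. They report only what shows in the picture. A call takes as long as a camera call. They do not tell look-alikes from the thing itself.
- imaging.regions_of(query, picture): "mask" (420x560 bool, what is visible of it) and "centre" ([column, row] in pixels, amid what is visible of it).
The state is a dict: "time_s": time; "joints": joint angles; "joint_velocities": joint speeds; "effort": joint torques, N m; "tcp_pos": TCP position; "ee_rot": TCP orientation; "wrist_force": force on the tool from outside, world axes, zero at the start; "moment": the same for the moment, N m; "gripper_width": opening from 0.0 (shut) to 1.0 (fully open).
Only numpy, scipy, OpenCV 4.12 (cv2) and the standard library are available. Lean on these libraries where they do the work, as an engineer would, in place of code of your own. Each camera call takes 0.05 s, during which the arm holds its last target.

## Task

The white cutlery caddy has been taken off the wire dish rack for washing: hang it back on a free stretch of the rack's front rails, beside the brush holder. With its foot swung out, hook both top lips over the upper rail, then swing it down and press the foot in until its clip snaps on the lower rail, and let go. Do not push the other kitchen things about or knock them over.

Things in the scene. Friction and masses are not known exactly. Their poses are not given: they have to be found in the camera images.
- caddy: Loose white plastic cutlery caddy, open box 64 (x) by 60 (y) by 125 mm high, walls 3 mm, slotted, 0.2 to 0.4 kg, starts upright. Origin: centre of its underside, z up. +x is its back, carrying two hook lips at the top (rising to 139 mm) and a clip at the foot (reaching 68 mm in +x); x = -32 mm is the plain front face. The flat 60 mm sides (y) can be gripped.
- lip_left (a point): Left top lip (a downturned hook 14 mm wide): where the upper rail's axis lies when home; caddy frame (42, 20, 131) mm. Lip underside 4 mm above this point. The slot between back wall (x = 32) and lip nose (x = 46) is 14 mm wide and open downwards; the nose comes down to z = 119 and flares outwards to about 111.
- lip_right (a point): The same point of the right top lip; caddy frame (42, -20, 131) mm.
- foot_clip (a point): Where the lower rail's axis lies once the foot clip has snapped on; caddy frame (42, 0, 26) mm. The clip, 36 mm wide, opens to +x: a rigid jaw above, a springy ramped tongue below on which the hooked caddy rests, foot about 16 mm short (leaning 0.16 to 0.2 rad). Pushing the foot in +x with about 10 N (higher up more) snaps it; the caddy then hangs upright, underside 59 mm up. It cannot go on from straight above.
- rack: Fixed stainless wire dish rack with crockery (plates up to 265 mm high, 70 mm and more behind the front), 340 wide (y) by 280 deep by 194 mm high. Origin: on the table under the middle of its front rails. Its front faces -x, the rack reaches to x = +280 mm; rails end at posts at y = +-170 mm.
- rail_top (a point): Middle of the upper front rail's axis: round bar 8 mm thick along the rack's y, 190 mm above the table.
- rail_low (a point): Middle of the lower front rail's axis: round bar 8 mm thick, straight below the upper one, 85 mm above the table.
- brush_holder: Fixed small white holder with a scrubbing brush, already hanging on the front rails; 56 mm wide (y), 55 mm out to the front, from 105 to 220 mm high. Origin: on the table under the rails at its middle (same axes as the rack). The rails are free from 30 mm beside it to the rack's far (-y) post.
- steel_bowl: Bystander, loose: steel bowl, 116 mm across, 60 mm high. Origin: centre of its underside.
- cup_a: Bystander, loose and light: paper cup, 76 mm across, 85 mm high. Origin: centre of its underside.
- cup_b: Bystander, a second paper cup, 76 mm across, 85 mm high. Origin: centre of its underside.
- paddle: Bystander, loose: wooden rice paddle lying flat, 200 mm long, along its own x. Origin: on the table under its middle.
- sauce: Bystander, loose: amber sauce bottle, 64 mm across, 190 mm high. Origin: centre of its underside.
- pickles: Bystander, loose: glass jar, 90 mm across, 120 mm high. Origin: centre of its underside.
There are look-alikes about, which are no part of the job. Leave any blue or green look-alike of the caddy alone.

How it is judged:
By the outcome, as a careful person would: the job done as asked, in the order asked, and still so for the second after the job is handed in, with the robot touching nothing.
It also fails if it takes over 64 s, if anything falls off the work surface, if the arm or the gripper's body presses on something with over 40 N, if the wrist force passes 120 N, or if a joint passes its speed limit or range.

## Working session

There is one attempt and no reset: what is moved stays moved. The work goes in short steps, Python scripts to look and compute and a tool call to move; the robot and the scene stay as the last step left them, time stands still between calls to the robot, and variables do not carry over. Pictures are saved under pics/ and viewed, and the job is handed in when it is done.

Besides the shell and the picture viewer there is one more tool, called after ">>>" as name([rows], argument=value, ...), one row to a line, values as JSON. apply_moves: Moves the arm, as the interface text tells. Its arguments: {"type":"object","properties":{"xyz":{"type":"array","items":{"type":"array","items":{"type":"number"}}},"twist":{"type":"array","items":{"type":"number"}},"claw":{"type":"array","items":{"type":"number"}}},"required":["xyz","twist","claw"]}

```bash
mkdir -p pics; ls; cat > h.py <<'E'
import numpy as np, cv2, pickle
from station import r, imaging, job
def save(name,fn):
    c=imaging.capture(name); cv2.imwrite('pics/'+fn,c['pixels'][:,:,::-1]); return c
def px(c,P):
    P=np.atleast_2d(P).astype(float); V=np.array(c['view'])
    return cv2.projectPoints(P,cv2.Rodrigues(V[:3,:3])[0],V[:3,3],np.array(c['mtx']),np.array(c['distortion']))[0][:,0]
def onz(c,uv,z):
    V=np.array(c['view']);u=cv2.undistortPoints(np.array(uv,float).reshape(-1,1,2),np.array(c['mtx']),np.array(c['distortion']))[:,0]
    R=V[:3,:3];o=-R.T@V[:3,3];d=np.c_[u,np.ones(len(u))]@R
    return o+d*((z-o[2])/d[:,2])[:,None]
E
python3 - <<'E'
from h import *
for n in ['scene','top','wrist']:
    c=save(n,n+'0.png'); V=np.array(c['view']);print(n,-V[:3,:3].T@V[:3,3])
    pickle.dump(c,open(n+'.pkl','wb'))
print(r.sense())
E
```

```text
pics
scene [ 1.29733364 -0.06056242  0.87045523]
top [ 0.53046973 -0.02066354  1.37075444]
wrist [ 0.13238484 -0.61477925  0.38420494]
{'time_s': 0.15, 'joints': array([-5.60007452e+01,  2.20806737e+01,  3.98418495e-01, -1.88319426e-02,
       -6.84115600e+01, -1.48174869e+01]), 'joint_velocities': array([ 0.03375811, -0.09318571,  0.31212145,  0.19206186, -0.03776604,
        0.05981101]), 'effort': array([-1.75398118e-04, -3.91052949e+01,  1.87585938e+01,  4.22238261e+00,
        1.23596200e-02, -1.40297329e-04]), 'tcp_pos': array([ 0.20523287, -0.58989343,  0.23571948]), 'ee_rot': array([[-6.62210724e-04, -3.28451112e-01,  9.44520740e-01],
       [ 1.52834852e-03,  9.44519512e-01,  3.28451756e-01],
       [-9.99998613e-01,  1.66106115e-03, -1.23483178e-04]]), 'wrist_force': array([0.18112828, 0.59168575, 0.11639786]), 'moment': array([ 0.03302134,  0.00660693, -0.02486973]), 'gripper_width': 0.9999816319192782}
```

View pics/scene0.png

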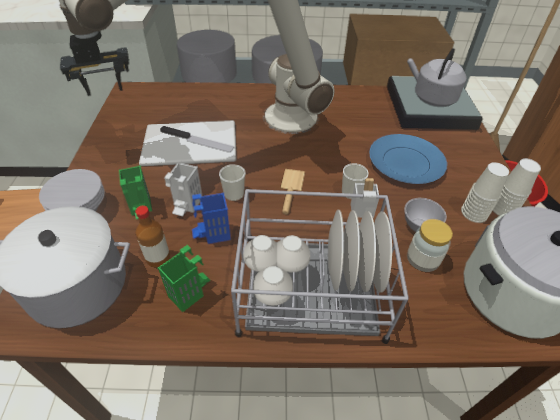

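View pics/top0.png

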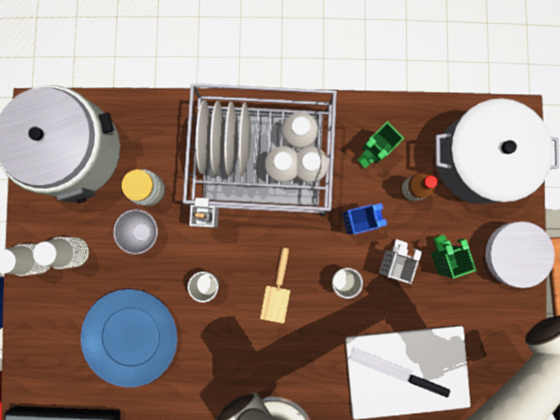

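View pics/wrist0.png

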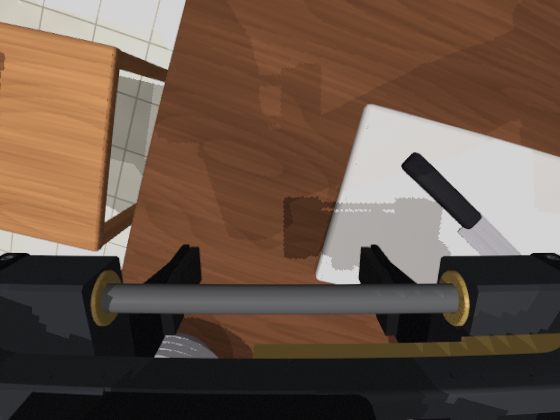

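```bash
python3 - <<'E'
from h import *
C={}
for n in ['scene','top']:
    c=save(n,n+'1.png'); C[n]=c
    for q in ['caddy','rack','brush_holder','lip_left','foot_clip','cup_a','paddle','sauce','steel_bowl','pickles']:
        for d in imaging.regions_of(q,c)[:5]:
            m=d['mask'];ys,xs=np.where(m)
            print(n,q,round(d['p'],2),np.round(d['centre']),xs.min(),xs.max(),ys.min(),ys.max(),m.sum(), onz(c,d['centre'],0.05)[0].round(3))
    pickle.dump(c,open(n+'.pkl','wb'))
s=C['scene']['pixels'];t=C['top']['pixels']
a=cv2.resize(t[225:300,360:440],None,fx=7,fy=7,interpolation=3);cv2.imwrite('pics/t_c.png',a[:,:,::-1])
a=cv2.resize(s[150:225,150:230],None,fx=7,fy=7,interpolation=3);cv2.imwrite('pics/s_c.png',a[:,:,::-1])
a=cv2.resize(t[75:235,175:345],None,fx=4,fy=3.7,interpolation=3);cv2.imwrite('pics/t_r.png',a[:,:,::-1])
E
```

```text
scene caddy 0.89 [214. 215.] 193 229 193 241 1343 [ 0.561 -0.224  0.05 ]
scene caddy 0.83 [133. 189.] 119 151 166 215 1026 [ 0.465 -0.476  0.05 ]
scene caddy 0.65 [183. 189.] 165 201 164 215 1302 [ 0.461 -0.329  0.05 ]
scene caddy 0.59 [184. 278.] 159 209 245 311 1996 [ 0.767 -0.276  0.05 ]
scene rack 0.67 [321. 280.] 231 406 189 342 16555 [0.769 0.057 0.05 ]
scene brush_holder 0.82 [365. 198.] 351 378 178 216 796 [0.487 0.204 0.05 ]
scene brush_holder 0.62 [151. 237.] 134 170 204 266 1424 [ 0.643 -0.383  0.05 ]
scene lip_left 0.76 [186. 184.] 165 200 163 213 1219 [ 0.439 -0.323  0.05 ]
scene lip_left 0.76 [212. 223.] 193 230 194 242 1366 [ 0.589 -0.228  0.05 ]
scene lip_left 0.62 [184. 280.] 158 210 245 311 1958 [ 0.774 -0.275  0.05 ]
scene lip_left 0.6 [133. 190.] 119 151 166 218 1010 [ 0.469 -0.476  0.05 ]
scene foot_clip 0.95 [184. 186.] 165 200 164 214 1263 [ 0.448 -0.328  0.05 ]
scene foot_clip 0.8 [181. 280.] 157 210 245 309 1948 [ 0.773 -0.282  0.05 ]
scene foot_clip 0.68 [212. 220.] 193 229 193 242 1465 [ 0.579 -0.23   0.05 ]
scene foot_clip 0.64 [135. 188.] 120 150 167 214 
[... 1698 characters left out ...]
 cup_a 0.66 [204. 285.] 187 218 272 301 751 [0.411 0.183 0.05 ]
top cup_a 0.48 [143. 189.] 121 164 170 205 1220 [0.66  0.349 0.05 ]
top paddle 0.64 [207. 211.] 190 219 198 226 714 [0.606 0.178 0.05 ]
top paddle 0.6 [398. 264.] 380 420 240 282 1110 [ 0.471 -0.324  0.05 ]
top paddle 0.59 [279. 300.] 261 290 247 322 1140 [ 0.376 -0.014  0.05 ]
top paddle 0.55 [139. 185.] 122 164 170 204 1167 [0.671 0.361 0.05 ]
top sauce 0.89 [419. 188.] 399 437 173 201 813 [ 0.673 -0.379  0.05 ]
top steel_bowl 0.68 [134. 226.] 114 156 209 253 1495 [0.563 0.369 0.05 ]
top steel_bowl 0.23 [400. 264.] 379 419 240 282 1038 [ 0.471 -0.33   0.05 ]
top pickles 0.75 [140. 186.] 121 164 170 205 1221 [0.668 0.356 0.05 ]
```

View pics/t_c.png

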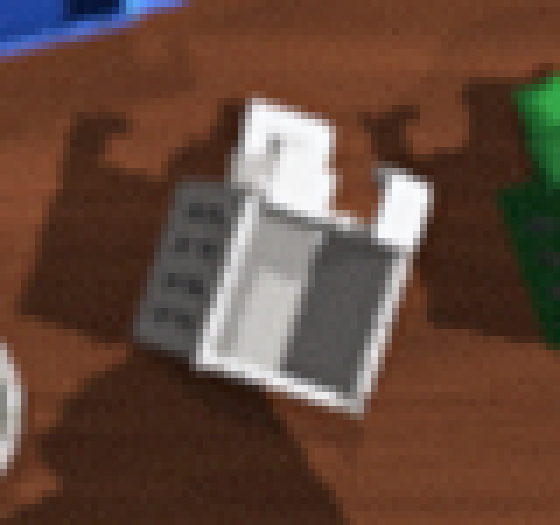

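View pics/s_c.png

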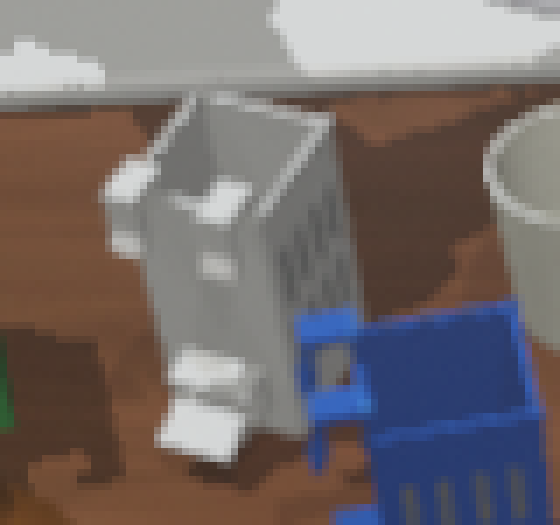

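View pics/t_r.png

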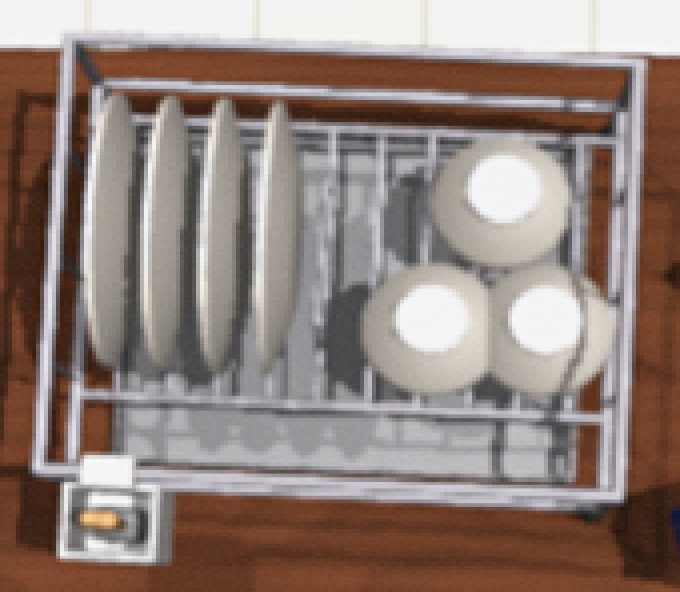

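```bash
python3 - <<'E'
from h import *
s=pickle.load(open('scene.pkl','rb'));t=pickle.load(open('top.pkl','rb'))
a=cv2.resize(t['pixels'][190:235,180:340],None,fx=5,fy=10,interpolation=3);cv2.imwrite('pics/t_r2.png',a[:,:,::-1])
a=cv2.resize(s['pixels'][175:345,225:415],None,fx=4,fy=3.5,interpolation=3);cv2.imwrite('pics/s_r.png',a[:,:,::-1])
E
```

```text
(no output)
```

View pics/t_r2.png

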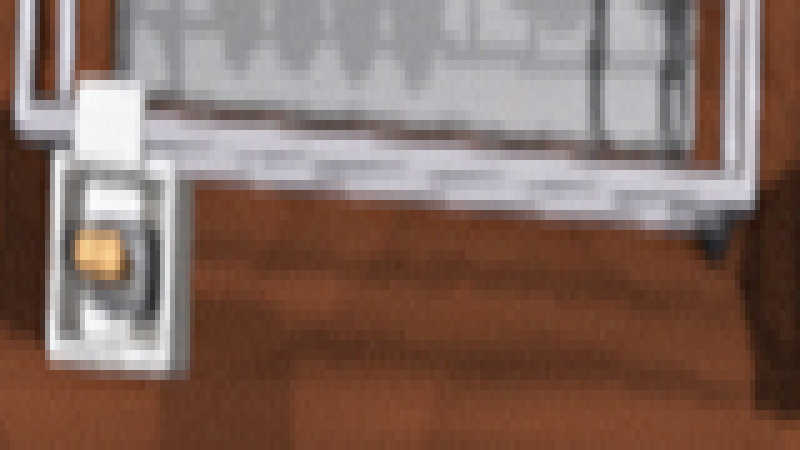

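View pics/s_r.png

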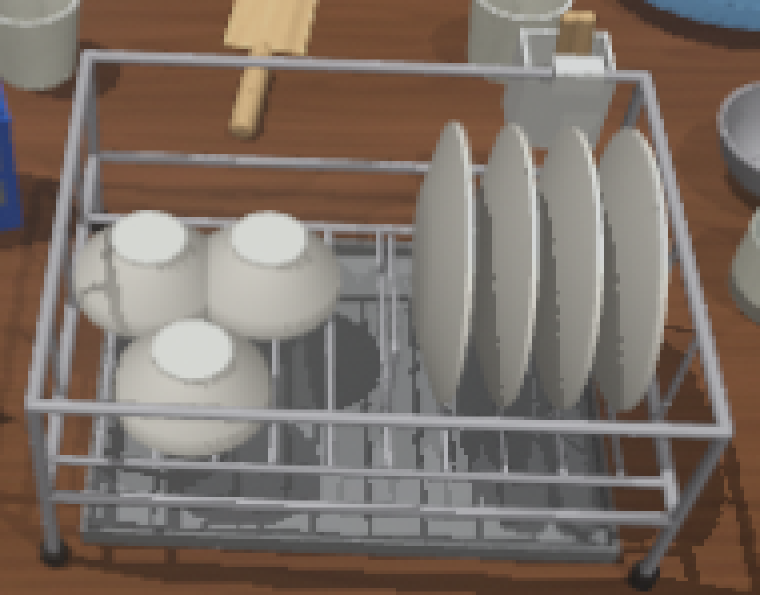

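```bash
python3 - <<'E'
from h import *
from scipy.optimize import least_squares
s=pickle.load(open('scene.pkl','rb'));t=pickle.load(open('top.pkl','rb'))
def T(p,P):
    a=p[2];R=np.array([[np.cos(a),-np.sin(a),0],[np.sin(a),np.cos(a),0],[0,0,1]]);return np.array(P,float)@R.T+[p[0],p[1],0]
# caddy
m=1e-3
rim={'fl':(-32,30,125),'fr':(-32,-30,125),'br':(32,-30,125),'bl':(32,30,125)}
tp=[(387.9,276.7),(411.7,283.9),(418.9,260),(394.7,252.1)]
sp=[(196.4,166.9),(178.6,163.6),(171.4,177.1),(188.3,180)]
P=np.array(list(rim.values()))*m
f=lambda p:np.r_[(px(t,T(p,P))-tp).ravel(),(px(s,T(p,P))-sp).ravel()]
o=least_squares(f,[.47,-.33,-.2]);print('caddy',o.x.round(4),np.degrees(o.x[2]).round(2),f(o.x).reshape(-1,2).round(1).tolist())
for c,n in((t,'top'),(s,'scene')):
    print(n,'lips,clip',px(c,T(o.x,np.array([(42,20,139),(42,-20,139),(64,0,20)])*m)).round(1).tolist())
# rack
def line(c,z,p,uvs,ends):
    A=px(c,T(p,[(0,-.17,z),(0,.17,z)])); d=(A[1]-A[0]);d/=np.linalg.norm(d);n=np.array([-d[1],d[0]])
    r=[(np.array(u)-A[0])@n for u in uvs]
    if ends: r+=[(np.array(uvs[0])-A[1])@d,(np.array(uvs[1])-A[0])@d]
    return r
g=lambda p:np.array(line(t,.19,p,[(184.4,202.8),(330,209.5)],1)+line(s,.19,p,[(386.3,196.7),(247,190.7)],1)+line(s,.085,p,[(328.8,222.7),(249.3,220.1)],0))
q=least_squares(g,[.64,.05,-.05]);print('rack',q.x.round(4),np.degrees(q.x[2]).round(2),g(q.x).round(1))
B=px(t,T(q.x,np.array([(0,y,190) for y in (170,0,-170)])*m));print(B.round(1).tolist())
# brush: top corners approx in top view front corners of holder rim
for uv in [(189.5,226.0),(217,226.8)]:
    w=onz(t,uv,.19)[0];d=w[:2]-q.x[:2];a=q.x[2];print('brush corner rack frame',np.cos(a)*d[0]+np.sin(a)*d[1],-np.sin(a)*d[0]+np.cos(a)*d[1])
np.save('fit.npy',np.array([o.x,q.x]))
# overlay
im=t['pixels'].copy();
L=np.array([(42,20,139),(42,-20,139),(50,20,139),(50,-20,139),(68,18,20),(68,-18,20),(-32,30,0),(32,30,0)])*m
for c,n in((t,'t'),(s,'s')):
    im=c['pixels'][:,:,::-1]; 
    x0,y0,x1,y1=(330,190,440,300) if n=='t' else (140,150,230,230)
    k=5; a=cv2.resize(im[y0:y1,x0:x1],None,fx=k,fy=k,interpolation=2)
    for u in px(c,T(o.x,np.r_[P,L])): cv2.circle(a,tuple(int(v) for v in (u-[x0,y0]+.5)*k),3,(0,0,255),-1)
    cv2.imwrite(f'pics/ov_{n}.png',a)
E
```

```text
caddy [ 0.4652 -0.3172 -0.2659] -15.24 [[-0.6, 0.6], [-1.2, -0.1], [-1.6, -1.2], [-0.6, 0.1], [0.7, -1.0], [-0.8, -1.5], [-3.7, -0.6], [-0.6, 0.7]]
top lips,clip [[400.3, 249.5], [415.9, 254.0], [399.3, 242.9]]
scene lips,clip [[182.0, 178.6], [168.5, 175.8], [178.9, 212.6]]
rack [ 0.6113  0.0418 -0.0343] -1.97 [-0.6 -0.6 -0.3 -1.3  0.5  0.   0.8  0.9  0.3  0.9]
[[184.1, 202.2], [256.3, 205.5], [328.8, 208.8]]
brush corner rack frame -0.0552426684701865 0.15405411311921938
brush corner rack frame -0.05411315574936699 0.08949168390937125
```

```bash
python3 - <<'E'
import cv2,numpy as np
a=cv2.imread('pics/ov_t.png');b=cv2.imread('pics/ov_s.png')
print(a.shape,b.shape);h=np.zeros((550,1000,3),np.uint8);h[:,:550]=a;h[:400,550:]=b;cv2.imwrite('pics/ov.png',cv2.resize(h,(800,440)))
E
```

```text
(550, 550, 3) (400, 450, 3)
```

View pics/ov.png

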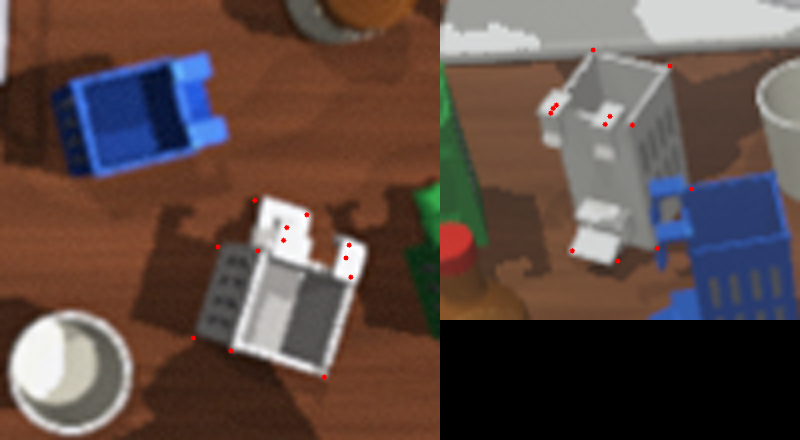

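>>> apply_moves([
  [0,0.02,0.036],
  [0,0.02,0.036],
  [0,0.02,0.036],
  [0,0.02,0.036],
  [0,0.02,0.036],
  [0,0.02,0.036],
  [0,0.02,0.036],
  [0,0.02,0.036],
  [0,0.02,0.034],
  [0,0,0],
  [0,0,0],
], twist=[0,0,0,0,0,0,0,0,0,0,0], claw=[1,1,1,1,1,1,1,1,1,1,1])

```text
time_s: 2.35
tcp_pos: [0.4601, -0.3057, 0.2367]
ee_rot: [[0.003, -0.326, 0.945], [-0.002, 0.945, 0.326], [-1.0, -0.003, 0.002]]
wrist_force: [-1.0, -0.5, -0.1]
gripper_width: 1.005
```

>>> apply_moves([
  [0,0,0],
  [0,0,0],
  [0,0,0],
  [0,0,0],
  [0,0,0],
], twist=[8.5,8.5,8.5,8.5,0], claw=[1,1,1,1,1])

```text
time_s: 2.85
tcp_pos: [0.4568, -0.3093, 0.2369]
ee_rot: [[0.002, 0.272, 0.962], [-0.003, 0.962, -0.272], [-1.0, -0.002, 0.003]]
wrist_force: [-0.2, 0.3, -0.8]
gripper_width: 0.997
```

```bash
cat >> h.py <<'E'
def T(p,P):
    a=p[2];R=np.array([[np.cos(a),-np.sin(a),0],[np.sin(a),np.cos(a),0],[0,0,1]]);return np.array(P,float)@R.T+[p[0],p[1],0]
def st():
    s=r.sense();R=s['ee_rot'];print('t',round(s['time_s'],2),'tcp',s['tcp_pos'].round(4),'F',s['wrist_force'].round(1),'w',round(s['gripper_width'],3),'jawang',np.degrees(np.arctan2(R[1,1],R[0,1])).round(2),'j',s['joints'].round(0)); return s
def d2tool(g):
    s=r.sense();print('tool delta',(s['ee_rot'].T@(np.array(g)-s['tcp_pos'])).round(4))
E
python3 - <<'E'
from h import *
s=st();f=np.load('fit.npy');d2tool([.4498,-.313,.237])
c=save('wrist','w1.png');pickle.dump(c,open('wrist.pkl','wb'))
L=np.array([(-32,30,125),(-32,-30,125),(32,-30,125),(32,30,125),(42,20,139),(42,-20,139)])*1e-3
im=np.ascontiguousarray(c['pixels'][:,:,::-1])
for u in px(c,T(f[0],L)): cv2.circle(im,(int(u[0]),int(u[1])),3,(0,0,255),-1)
cv2.imwrite('pics/w1o.png',im)
E
```

```text
t 2.85 tcp [ 0.4568 -0.3093  0.2369] F [-0.2  0.3 -0.8] w 0.997 jawang 74.2 j [-17.  15. -10.   0. -65. -89.]
tool delta [-0.0001 -0.0055 -0.0057]
```

View pics/w1o.png

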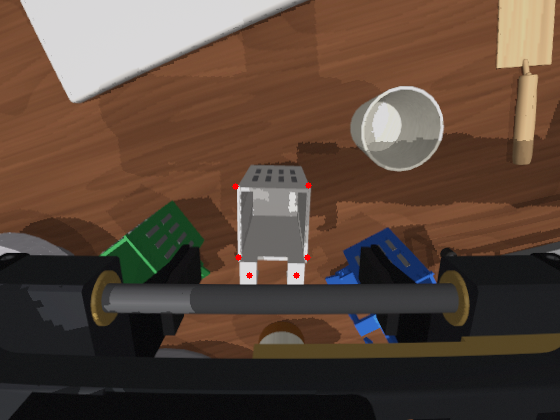

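>>> apply_moves([
  [0,-0.0055,-0.0057],
  [0.03,0,0],
  [0.03,0,0],
  [0.03,0,0],
  [0,0,0],
  [0,0,0],
], twist=[0,0,0,0,0,0], claw=[1,1,1,1,1,1])

```text
time_s: 3.5
tcp_pos: [0.4476, -0.3176, 0.1473]
ee_rot: [[0.006, 0.261, 0.965], [-0.006, 0.965, -0.261], [-1.0, -0.004, 0.008]]
wrist_force: [0.8, -0.8, 0.6]
gripper_width: 1.0
```

```bash
python3 - <<'E'
from h import *
st();d2tool([.4498,-.313,.107])
c=save('wrist','w2.png')
E
```

```text
t 3.5 tcp [ 0.4476 -0.3176  0.1473] F [ 0.8 -0.8  0.6] w 1.0 jawang 74.87 j [-18.  19. -18.   0. -52. -87.]
tool delta [0.0403 0.0052 0.0006]
```

View pics/w2.png

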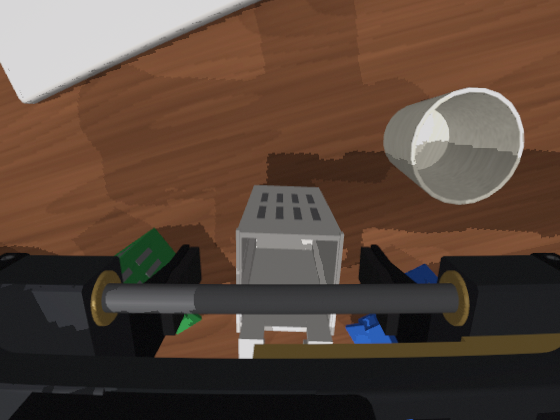

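>>> apply_moves([
  [0.02,0.005,0.0006],
  [0.02,0,0],
  [0,0,0],
  [0,0,0],
], twist=[0,0,0,0], claw=[1,1,1,1])

```text
time_s: 3.95
tcp_pos: [0.4539, -0.3153, 0.1141]
ee_rot: [[0.019, 0.259, 0.966], [-0.011, 0.966, -0.259], [-1.0, -0.006, 0.021]]
wrist_force: [-0.1, -0.4, 0.7]
gripper_width: 0.999
```

```bash
python3 - <<'E'
from h import *
st();d2tool([.4498,-.313,.107])
E
```

```text
t 3.95 tcp [ 0.4539 -0.3153  0.1141] F [-0.1 -0.4  0.7] w 0.999 jawang 75.01 j [-18.  21. -20.   0. -47. -87.]
tool delta [ 0.007   0.0012 -0.0047]
```

>>> apply_moves([
  [0.007,0.001,-0.005],
  [0,0,0],
  [0,0,0],
], twist=[0,0,0], claw=[1,1,1])

```text
time_s: 4.25
tcp_pos: [0.4509, -0.3138, 0.1102]
ee_rot: [[0.025, 0.258, 0.966], [-0.014, 0.966, -0.258], [-1.0, -0.007, 0.028]]
wrist_force: [-0.1, -0.4, 0.9]
gripper_width: 0.996
```

```bash
python3 - <<'E'
from h import *
s=st();d2tool([.4498,-.313,.107]);print(s['ee_rot'][:,0])
E
```

```text
t 4.25 tcp [ 0.4509 -0.3138  0.1102] F [-0.1 -0.4  0.9] w 0.996 jawang 75.05 j [-18.  21. -21.   0. -46. -87.]
tool delta [ 0.0032  0.0006 -0.0013]
[ 0.02505227 -0.01387988 -0.99958978]
```

>>> apply_moves([
  [0,0,0],
  [0,0,0],
  [0,0,0],
  [0,0,0],
  [0,0,0],
  [0,0,0],
], twist=[0,0,0,0,0,0], claw=[0.6,0.6,0.5,0.5,0.5,0.5])

```text
time_s: 4.85
tcp_pos: [0.4513, -0.3141, 0.1113]
ee_rot: [[0.027, 0.258, 0.966], [-0.015, 0.966, -0.257], [-1.0, -0.007, 0.029]]
wrist_force: [-0.1, 0.9, -0.8]
gripper_width: 0.689
```

```bash
python3 - <<'E'
from h import *
s=st();d2tool([.4498,-.313,.107]);print(s['ee_rot'][:,0])
E
```

```text
t 4.85 tcp [ 0.4513 -0.3141  0.1113] F [-0.1  0.9 -0.8] w 0.689 jawang 75.08 j [-18.  21. -21.   0. -46. -87.]
tool delta [ 0.0042  0.0007 -0.0019]
[ 0.0265198  -0.01460613 -0.99954158]
```

>>> apply_moves([
  [-0.01,0,0],
  [-0.02,0,0],
  [-0.03,0,0],
  [-0.03,0,0],
  [-0.03,0,0],
  [-0.03,0,0],
  [-0.02,0,0],
  [0,0,0],
  [0,0,0],
], twist=[0,0,0,0,0,0,0,0,0], claw=[0.3,0.3,0.3,0.3,0.3,0.3,0.3,0.3,0.3])

```text
time_s: 5.75
tcp_pos: [0.4419, -0.3091, 0.2846]
ee_rot: [[0.013, 0.26, 0.965], [-0.006, 0.966, -0.26], [-1.0, -0.002, 0.014]]
wrist_force: [-0.2, 0.9, -4.3]
gripper_width: 0.692
```

```bash
python3 - <<'E'
from h import *
s=st();print(s['ee_rot'].round(3))
c=save('scene','s3.png');cv2.imwrite('pics/s3c.png',cv2.resize(c['pixels'][50:250,90:310,::-1],None,fx=3.6,fy=3))
c=save('wrist','w3.png')
E
```

```text
t 5.75 tcp [ 0.4419 -0.3091  0.2846] F [-0.2  0.9 -4.3] w 0.692 jawang 74.91 j [-18.  11.  -8.   0. -70. -87.]
[[ 0.013  0.26   0.965]
 [-0.006  0.966 -0.26 ]
 [-1.    -0.002  0.014]]
```

View pics/s3c.png

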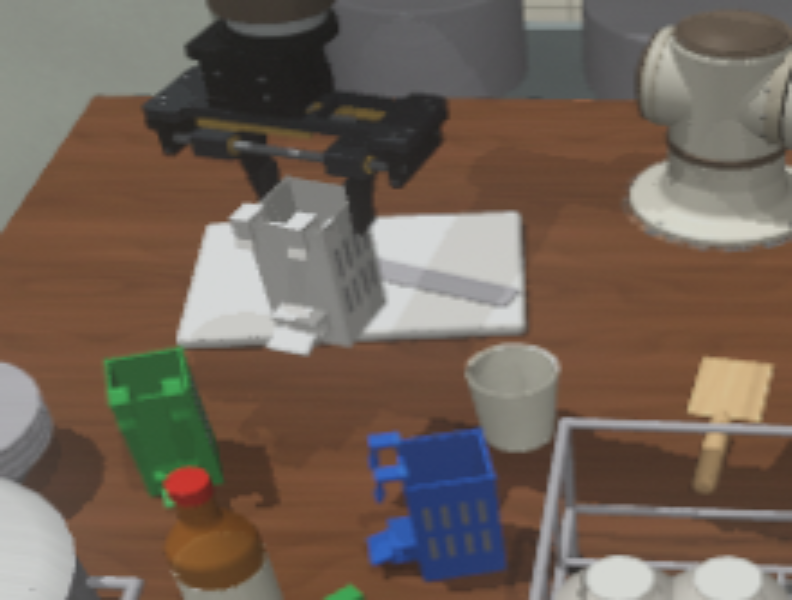

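View pics/w3.png

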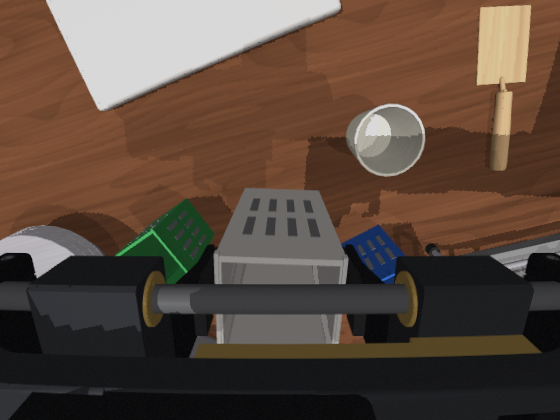

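```bash
cat >> h.py <<'E'
from scipy.optimize import least_squares
def cpose(s,g):  # g=(gx,gy,gz,phi): grip point in caddy & pitch rel. tool ; returns fn caddy(mm)->world
    R=s['ee_rot'];Rb=np.c_[R[:,2],R[:,1],-R[:,0]];a=g[3]
    Ry=np.array([[np.cos(a),0,np.sin(a)],[0,1,0],[-np.sin(a),0,np.cos(a)]])
    G=s['tcp_pos']-.005*R[:,0]
    return lambda P:(np.array(P,float)/1e3-np.array(g[:3]))@(Rb@Ry).T+G
E
python3 - <<'E'
from h import *
s=st();w=save('wrist','w4.png');c=save('scene','s4.png')
wp=[((-32,30,125),(347,258)),((-32,-30,125),(221,258)),((-32,30,0),(323,190)),((-32,-30,0),(245,189))]
sp=[((-32,30,125),(185.8,112.3)),((-32,-30,125),(170.6,110)),((32,30,125),(178.9,124)),((32,30,0),(185.8,163.3)),((-32,30,0),(196.4,150))]
def f(g):
    C=cpose(s,g)
    return np.r_[((px(w,C([a for a,b in wp]))-[b for a,b in wp])/2).ravel(),(px(c,C([a for a,b in sp]))-[b for a,b in sp]).ravel()]
o=least_squares(f,[-.016,0,.115,0.1]);print(o.x.round(4),f(o.x).reshape(-1,2).round(1).tolist())
np.save('g.npy',o.x)
E
```

```text
t 5.85 tcp [ 0.4419 -0.3093  0.2841] F [-1.4 -0.4 -2.8] w 0.692 jawang 74.92 j [-18.  11.  -8.   0. -70. -87.]
[-0.0157 -0.0021  0.1146  0.0203] [[1.4, 0.2], [-2.7, 0.2], [-2.5, 0.3], [-0.4, 0.8], [5.2, -0.4], [-1.1, -1.8], [1.4, 2.3], [1.9, 1.7], [0.9, 0.3]]
```

>>> apply_moves([
  [0,0,0],
  [0,0,0],
  [0,0,0],
], twist=[-6.5,-6.5,0], claw=[0.3,0.3,0.3])

```text
time_s: 6.25
tcp_pos: [0.4408, -0.3087, 0.2798]
ee_rot: [[0.004, 0.029, 1.0], [-0.003, 1.0, -0.029], [-1.0, -0.003, 0.004]]
wrist_force: [1.2, -0.5, -3.2]
gripper_width: 0.689
```

```bash
cat >> h.py <<'E'
def rk(x,y,z): return T(np.load('fit.npy')[1],[(x,y,z)])[0]
def inrk(W):
    q=np.load('fit.npy')[1];return T([0,0,-q[2]],[np.array(W)-[q[0],q[1],0]])[0]
E
python3 - <<'E'
from h import *
s=st();print(rk(-.096,-.03,.285));d2tool(rk(-.096,-.03,.285))
E
```

```text
t 6.25 tcp [ 0.4408 -0.3087  0.2798] F [ 1.2 -0.5 -3.2] w 0.689 jawang 88.35 j [-18.  12.  -8.   0. -70. -74.]
[0.51434215 0.0150841  0.285     ]
tool delta [-0.0058  0.3258  0.0642]
```

>>> apply_moves([
  [-0.002,0.03,0.006],
  [-0.002,0.03,0.006],
  [-0.002,0.03,0.006],
  [0,0.03,0.006],
  [0,0.03,0.006],
  [0,0.03,0.006],
  [0,0.03,0.006],
  [0,0.03,0.006],
  [0,0.03,0.006],
  [0,0.03,0.006],
  [0,0,0],
  [0,0,0],
], twist=[0,0,0,0,0,0,0,0,0,0,0,0], claw=[0.3,0.3,0.3,0.3,0.3,0.3,0.3,0.3,0.3,0.3,0.3,0.3])

```text
time_s: 7.45
tcp_pos: [0.5136, -0.0002, 0.2752]
ee_rot: [[-0.014, 0.064, 0.998], [-0.002, 0.998, -0.064], [-1.0, -0.003, -0.014]]
wrist_force: [-0.0, -0.4, -2.6]
gripper_width: 0.687
```

```bash
python3 - <<'E'
from h import *
s=st();d2tool(rk(-.096,-.03,.285));print(s['ee_rot'][:,0])
E
```

```text
t 7.45 tcp [ 5.136e-01 -2.000e-04  2.752e-01] F [-0.  -0.4 -2.6] w 0.687 jawang 86.3 j [  18.   10.  -11.   -0.  -70. -112.]
tool delta [-0.0098  0.0153 -0.0004]
[-0.01379731 -0.00198741 -0.99990284]
```

>>> apply_moves([
  [0.01,0.014,0],
  [0.03,0,0],
  [0.03,0,0],
  [0.03,0,0],
  [0.015,0,0],
  [0,0,0],
  [0,0,0],
], twist=[-1.7,0,0,0,0,0,0], claw=[0.3,0.3,0.3,0.3,0.3,0.3,0.3])

```text
time_s: 8.15
tcp_pos: [0.5113, 0.0117, 0.1536]
ee_rot: [[-0.015, 0.041, 0.999], [-0.002, 0.999, -0.041], [-1.0, -0.003, -0.015]]
wrist_force: [0.4, 0.1, -1.7]
gripper_width: 0.689
```

```bash
python3 - <<'E'
from h import *
s=st();d2tool(rk(-.096,-.03,.147));print(s['ee_rot'][:,0])
c=save('scene','s5.png');cv2.imwrite('pics/s5c.png',cv2.resize(c['pixels'][100:250,220:400,::-1],None,fx=4.2,fy=4))
C=cpose(s,np.load('g.npy'));print(inrk(C([(32,0,0),(68,0,20),(46,0,139)])).round(3)if 0 else [inrk(p).round(3) for p in C([(32,0,0),(68,0,20),(46,0,139)])])
E
```

```text
t 8.15 tcp [0.5113 0.0117 0.1536] F [ 0.4  0.1 -1.7] w 0.689 jawang 87.63 j [  19.   16.  -21.   -0.  -53. -112.]
tool delta [0.0065 0.0035 0.003 ]
[-0.01548234 -0.00212197 -0.99987789]
[array([-0.055, -0.032,  0.042]), array([-0.019, -0.032,  0.061]), array([-0.036, -0.032,  0.181])]
```

View pics/s5c.png

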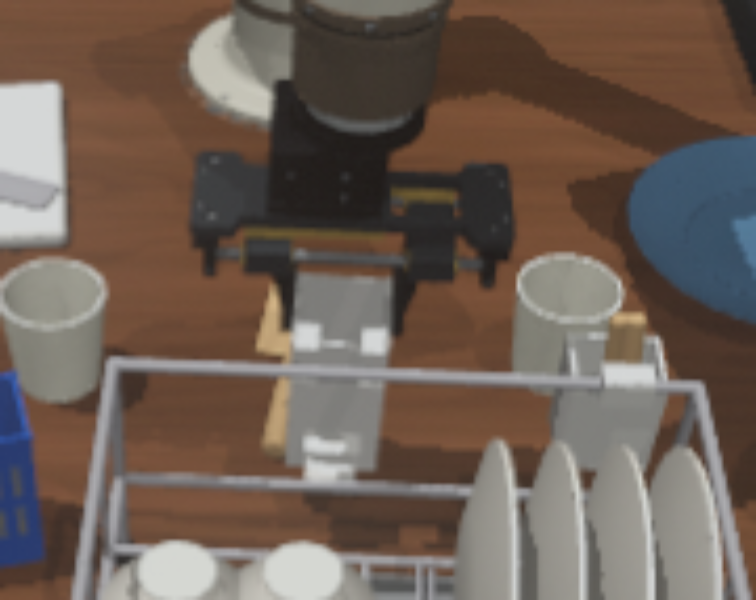

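>>> apply_moves([
  [0.006,0,0.01],
  [0,0,0.015],
  [0,0,0.015],
  [0,0,0],
  [0,0,0],
], twist=[-0.4,0,0,0,0], claw=[0.3,0.3,0.3,0.3,0.3])

```text
time_s: 8.7
tcp_pos: [0.5573, 0.0106, 0.1505]
ee_rot: [[-0.005, 0.033, 0.999], [0.001, 0.999, -0.033], [-1.0, 0.0, -0.005]]
wrist_force: [-0.1, -0.2, -2.6]
gripper_width: 0.69
```

```bash
python3 - <<'E'
from h import *
s=st();print(inrk(s['tcp_pos']).round(4));print(s['ee_rot'][:,0])
C=cpose(s,np.load('g.npy'));print([inrk(p).round(3) for p in C([(32,0,50),(68,0,20),(46,0,139)])])
E
```

```text
t 8.7 tcp [0.5573 0.0106 0.1505] F [-0.1 -0.2 -2.6] w 0.69 jawang 88.09 j [  18.   20.  -16.   -0.  -54. -110.]
[-0.0529 -0.033   0.1505]
[-4.98751693e-03  6.31500859e-04 -9.99987363e-01]
[array([-0.007, -0.031,  0.09 ]), array([ 0.028, -0.031,  0.059]), array([ 0.009, -0.031,  0.178])]
```

>>> apply_moves([
  [0.002,0,0.006],
  [0,0,0.006],
  [0,0,0.006],
  [0,0,0],
], twist=[0,0,0,0], claw=[0.3,0.3,0.3,0.3])

```text
time_s: 9.1
tcp_pos: [0.5672, 0.0086, 0.1474]
ee_rot: [[-0.026, 0.034, 0.999], [-0.002, 0.999, -0.034], [-1.0, -0.003, -0.026]]
wrist_force: [0.6, -0.3, -2.2]
gripper_width: 0.685
```

```bash
python3 - <<'E'
from h import *
s=st();print(inrk(s['tcp_pos']).round(4));print(s['ee_rot'][:,0])
c=save('wrist','w6.png')
c=save('scene','s6.png');cv2.imwrite('pics/s6c.png',cv2.resize(c['pixels'][100:250,220:400,::-1],None,fx=4.2,fy=4))
E
```

```text
t 9.1 tcp [0.5672 0.0086 0.1474] F [ 0.6 -0.3 -2.2] w 0.685 jawang 88.06 j [  17.   22.  -14.   -0.  -56. -109.]
[-0.043  -0.0347  0.1474]
[-0.02559712 -0.00212337 -0.99967009]
```

View pics/w6.png

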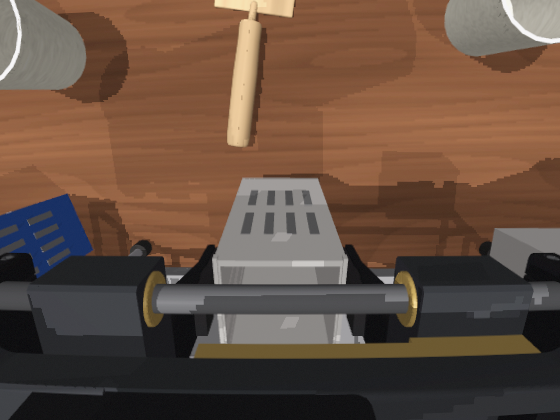

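View pics/s6c.png

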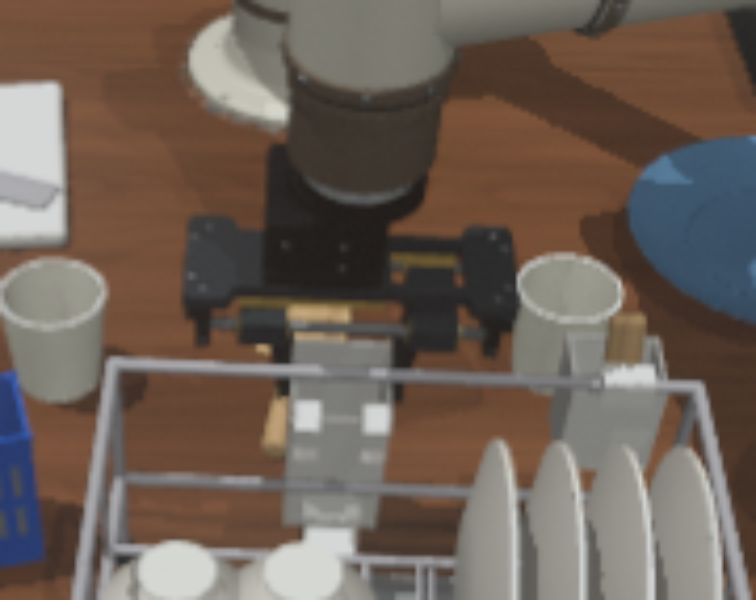

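>>> apply_moves([
  [0,0,0.006],
  [0,0,0.006],
  [0,0,0.006],
  [0,0,0],
], twist=[0,0,0,0], claw=[0.3,0.3,0.3,0.3])

```text
time_s: 9.6
tcp_pos: [0.575, 0.0071, 0.147]
ee_rot: [[-0.05, 0.035, 0.998], [-0.005, 0.999, -0.035], [-0.999, -0.007, -0.05]]
wrist_force: [1.2, 0.0, -2.1]
gripper_width: 0.687
```

```bash
python3 - <<'E'
from h import *
s=st();print(inrk(s['tcp_pos']).round(4));print(s['ee_rot'][:,0])
c=save('wrist','w7.png')
E
```

```text
t 9.6 tcp [0.575  0.0071 0.147 ] F [ 1.2  0.  -2.1] w 0.687 jawang 88.0 j [  17.   23.  -12.   -1.  -58. -108.]
[-0.0351 -0.0359  0.147 ]
[-0.05033043 -0.00477443 -0.99872121]
```

View pics/w7.png

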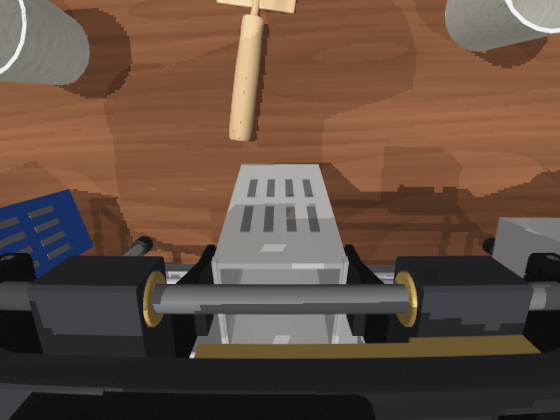

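```bash
cat >> h.py <<'E'
def fitg(s,w,tr,tl,bl,br):
    wp=[((-32,30,125),tl),((-32,-30,125),tr),((-32,30,0),bl),((-32,-30,0),br)]
    def f(v):
        C=cpose(s,[-.0157,v[0],v[1],v[2]]);return (px(w,C([a for a,b in wp]))-[b for a,b in wp]).ravel()
    o=least_squares(f,[0,.115,.1]);print('gy gz phi',o.x.round(4),f(o.x).reshape(-1,2).round(1).tolist());return [-.0157,*o.x]
E
python3 - <<'E'
from h import *
s=st();w=save('wrist','w8.png')
fitg(s,w,(219,262),(346,262),(323,165),(243,166))
# previous reference pose
E
```

```text
t 9.65 tcp [0.5754 0.0071 0.1471] F [-3.4  0.2 -1.3] w 0.687 jawang 88.0 j [  17.   23.  -12.   -1.  -58. -108.]
gy gz phi [-0.0024  0.1176  0.2011] [[4.2, -0.8], [-2.5, -0.7], [-3.3, 0.3], [0.5, -0.7]]
```

>>> apply_moves([
  [0,0,0.006],
  [0,0,0.006],
  [0,0,0],
], twist=[0,0,0], claw=[0.3,0.3,0.3])

```text
time_s: 10.0
tcp_pos: [0.5813, 0.0064, 0.1478]
ee_rot: [[-0.064, 0.035, 0.997], [-0.006, 0.999, -0.035], [-0.998, -0.009, -0.064]]
wrist_force: [0.2, -1.1, -3.2]
gripper_width: 0.685
```

```bash
python3 - <<'E'
from h import *
s=st();print(inrk(s['tcp_pos']).round(4));print(s['ee_rot'][:,0])
c=save('wrist','w9.png')
E
```

```text
t 10.0 tcp [0.5813 0.0064 0.1478] F [ 0.2 -1.1 -3.2] w 0.685 jawang 88.01 j [  16.   24.  -10.   -1.  -60. -108.]
[-0.0287 -0.0364  0.1478]
[-0.06394535 -0.0062751  -0.99793367]
```

View pics/w9.png

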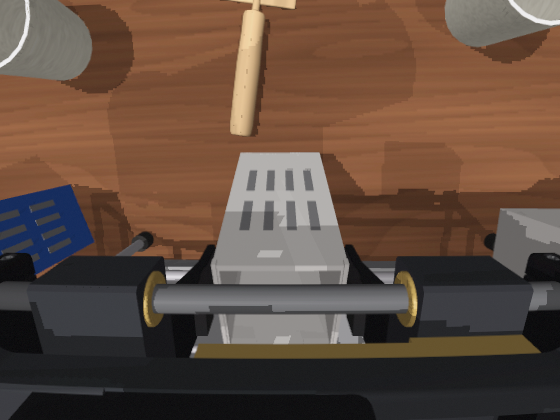

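>>> apply_moves([
  [0.001,0,-0.012],
  [0.001,0,-0.02],
  [0.001,0,-0.02],
  [0,0,-0.02],
  [0,0,0],
  [0,0,0],
], twist=[0,0,0,0,0,0], claw=[0.3,0.3,0.3,0.3,0.3,0.3])

```text
time_s: 10.65
tcp_pos: [0.5157, 0.01, 0.1501]
ee_rot: [[-0.042, 0.033, 0.999], [-0.003, 0.999, -0.033], [-0.999, -0.005, -0.042]]
wrist_force: [-0.2, -0.0, -3.3]
gripper_width: 0.685
```

```bash
python3 - <<'E'
from h import *
s=st();print(inrk(s['tcp_pos']).round(4));print(s['ee_rot'][:,0])
c=save('wrist','w10.png')
c=save('scene','s10.png');cv2.imwrite('pics/s10c.png',cv2.resize(c['pixels'][100:250,220:400,::-1],None,fx=4.2,fy=4))
E
```

```text
t 10.65 tcp [0.5157 0.01   0.1501] F [-0.2 -0.  -3.3] w 0.685 jawang 88.11 j [  19.   17.  -20.   -1.  -55. -110.]
[-0.0944 -0.035   0.1501]
[-0.04169719 -0.00333903 -0.99912471]
```

View pics/w10.png

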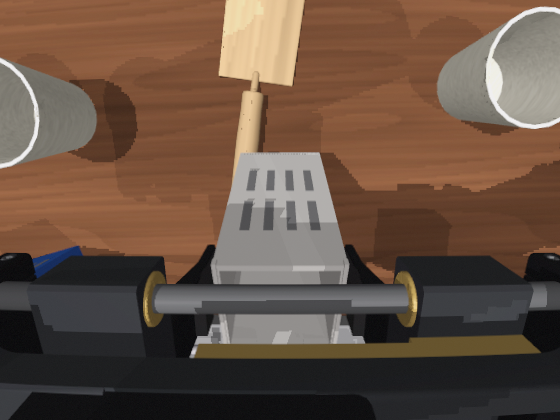

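View pics/s10c.png

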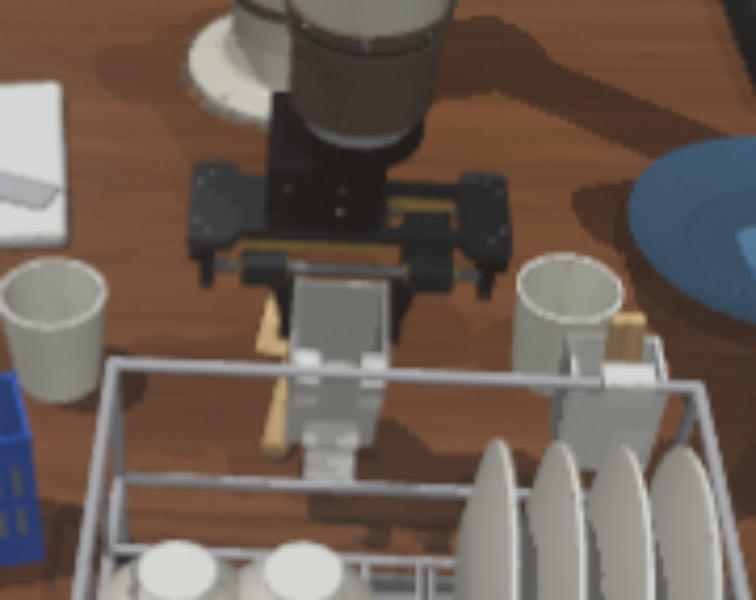

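```bash
python3 - <<'E'
from h import *
s=st();w=save('wrist','w11.png')
g=fitg(s,w,(217,263),(347,263),(321,153),(241,154));np.save('g.npy',g)
C=cpose(s,g)
for n,p in dict(lip=(39,0,131),nose=(48,0,111),noseR=(46,-20,119),wall=(32,0,111),clip=(68,0,15),foot=(32,0,0),top=(-32,0,125)).items(): print(n,inrk(C([p])[0]).round(4))
E
```

```text
t 10.75 tcp [0.5155 0.0099 0.1498] F [ 0.9 -0.1 -2.9] w 0.689 jawang 88.08 j [  19.   17.  -20.   -1.  -55. -110.]
gy gz phi [-0.0018  0.1187  0.2855] [[1.9, -0.4], [-1.8, -0.3], [-1.2, 0.4], [1.1, -0.6]]
lip [-0.0387 -0.0333  0.1488]
nose [-0.0366 -0.0334  0.127 ]
noseR [-0.0359 -0.0534  0.1353]
wall [-0.0517 -0.0334  0.1322]
clip [-0.0486 -0.0339  0.0297]
foot [-0.0876 -0.034   0.0271]
top [-0.1078 -0.0333  0.1661]
```

>>> apply_moves([
  [-0.025,0,0],
  [-0.03,0,0],
  [-0.03,0,0],
  [0,0,0],
  [0,0,0],
], twist=[0,0,0,0,0], claw=[0.3,0.3,0.3,0.3,0.3])

```text
time_s: 11.3
tcp_pos: [0.5222, 0.0101, 0.2352]
ee_rot: [[-0.045, 0.035, 0.998], [-0.004, 0.999, -0.036], [-0.999, -0.006, -0.045]]
wrist_force: [0.3, 0.4, -2.7]
gripper_width: 0.69
```

```bash
cat >> h.py <<'E'
def rep(s,g):
    C=cpose(s,g);print('tcp rk',inrk(s['tcp_pos']).round(4),'toolx',s['ee_rot'][:,0].round(3),'jaw',np.degrees(np.arctan2(s['ee_rot'][1,1],s['ee_rot'][0,1])).round(2))
    for n,p in dict(lip=(39,0,131),nose=(48,0,111),wall=(32,0,111),clip=(68,0,15),foot=(32,0,0)).items(): print(n,inrk(C([p])[0]).round(4))
E
python3 - <<'E'
from h import *
s=st();rep(s,np.load('g.npy'));c=save('wrist','w12.png')
E
```

```text
t 11.3 tcp [0.5222 0.0101 0.2352] F [ 0.3  0.4 -2.7] w 0.69 jawang 87.97 j [  19.   13.  -12.   -1.  -67. -110.]
tcp rk [-0.0879 -0.0347  0.2352] toolx [-0.045 -0.004 -0.999] jaw 87.97
lip [-0.032  -0.033   0.2341]
nose [-0.0299 -0.0331  0.2122]
wall [-0.0451 -0.033   0.2174]
clip [-0.0422 -0.0336  0.1149]
foot [-0.0811 -0.0336  0.1124]
```

View pics/w12.png

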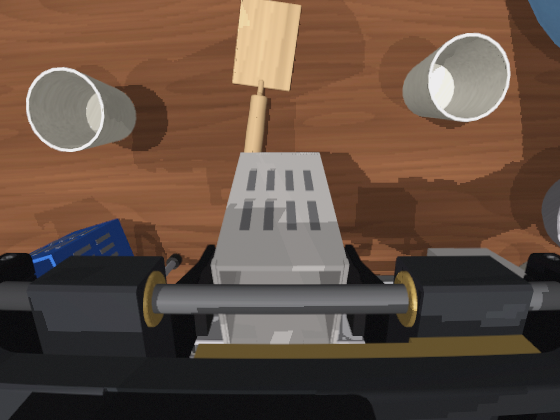

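>>> apply_moves([
  [-0.001,0,0.012],
  [-0.001,0,0.013],
  [0,0,0.012],
  [0,0,0],
  [0,0,0],
], twist=[0,0,0,0,0], claw=[0.3,0.3,0.3,0.3,0.3])

```text
time_s: 11.85
tcp_pos: [0.5626, 0.0083, 0.2306]
ee_rot: [[-0.052, 0.036, 0.998], [-0.006, 0.999, -0.036], [-0.999, -0.008, -0.051]]
wrist_force: [-0.5, 0.2, -3.3]
gripper_width: 0.687
```

```bash
python3 - <<'E'
from h import *
s=st();g=np.load('g.npy');rep(s,g);C=cpose(s,g)
c=save('scene','s13.png');k=5;x0,y0=260,110
a=cv2.resize(c['pixels'][y0:y0+110,x0:x0+120,::-1],None,fx=k,fy=k,interpolation=2)
for P in ((32,30,125),(32,-30,125),(46,13,119),(46,27,119),(46,-13,119),(46,-27,119),(32,30,0),(32,-30,0),(68,18,15),(68,-18,15)):
    u=px(c,C([P]))[0];cv2.circle(a,tuple(int(v) for v in (u-[x0,y0]+.5)*k),3,(0,0,255),-1)
for y in(-.1,-.06,-.0,.04):
  for z in (.19,.085):
    u=px(c,[rk(0,y,z)])[0];cv2.circle(a,tuple(int(v) for v in (u-[x0,y0]+.5)*k),3,(0,255,0),-1)
cv2.imwrite('pics/s13c.png',a)
E
```

```text
t 11.85 tcp [0.5626 0.0083 0.2306] F [-0.5  0.2 -3.3] w 0.687 jawang 87.96 j [  17.   18.   -7.   -1.  -68. -109.]
tcp rk [-0.0476 -0.0352  0.2306] toolx [-0.052 -0.006 -0.999] jaw 87.96
lip [ 0.0084 -0.0334  0.2291]
nose [ 0.0103 -0.0336  0.2072]
wall [-0.0048 -0.0336  0.2125]
clip [-0.0026 -0.0344  0.11  ]
foot [-0.0415 -0.0344  0.1078]
```

View pics/s13c.png

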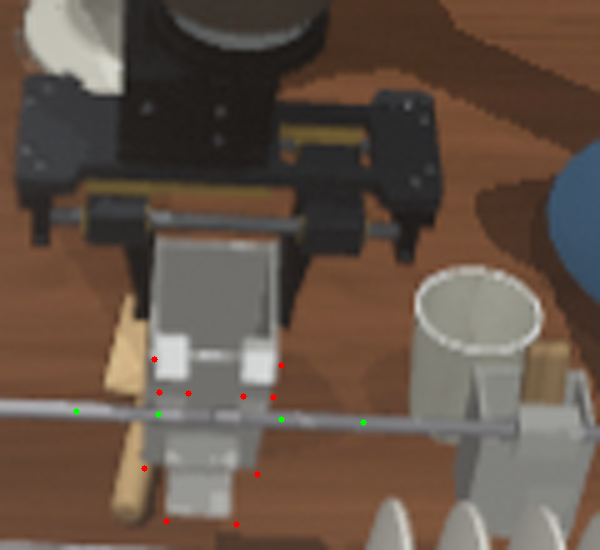

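```bash
python3 - <<'E'
from h import *
s=st();g=np.load('g.npy');g[2]=.116;np.save('g.npy',g);C=cpose(s,g);rep(s,g)
c=save('top','t14.png');k=6;x0,y0=210,170
a=cv2.resize(c['pixels'][y0:y0+90,x0:x0+120,::-1],None,fx=k,fy=k,interpolation=2)
for P in ((32,30,125),(32,-30,125),(50,13,139),(50,27,139),(50,-13,139),(50,-27,139),(32,30,0),(32,-30,0),(68,18,15),(68,-18,15)):
    u=px(c,C([P]))[0];cv2.circle(a,tuple(int(v) for v in (u-[x0,y0]+.5)*k),3,(0,0,255),-1)
for y in(-.12,-.1,-.06,-.0,.04):
  for z in (.19,.085):
    u=px(c,[rk(0,y,z)])[0];cv2.circle(a,tuple(int(v) for v in (u-[x0,y0]+.5)*k),2,(0,255,0),-1)
cv2.imwrite('pics/t14c.png',a)
E
```

```text
t 11.9 tcp [0.5625 0.0083 0.2305] F [-0.3  0.1 -2.3] w 0.689 jawang 87.97 j [  17.   18.   -7.   -1.  -68. -109.]
tcp rk [-0.0476 -0.0352  0.2305] toolx [-0.051 -0.006 -0.999] jaw 87.97
lip [ 0.0092 -0.0334  0.2316]
nose [ 0.0111 -0.0336  0.2097]
wall [-0.004  -0.0335  0.215 ]
clip [-0.0017 -0.0344  0.1125]
foot [-0.0407 -0.0343  0.1103]
```

View pics/t14c.png

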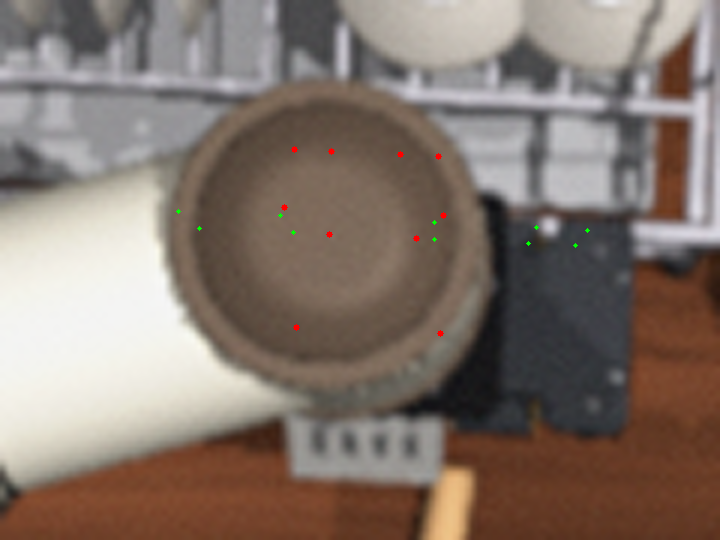

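```bash
python3 - <<'E'
from h import *
s=st();g=np.load('g.npy');C=cpose(s,g);c=pickle.load(open('top.pkl','rb'))
print(((px(c,C([(-32,30,0),(-32,-30,0)]))-[210,170]+.5)*6).round(0), 'mm/px', 1000*np.linalg.norm(onz(c,(250,250),.09)-onz(c,(250,251),.09)))
E
```

```text
t 11.95 tcp [0.5622 0.0083 0.2308] F [ 0.   0.1 -3. ] w 0.688 jawang 87.97 j [  17.   18.   -7.   -1.  -68. -109.]
[[286. 474.]
 [433. 481.]] mm/px 2.5241331981649853
```

>>> apply_moves([
  [0.007,0,-0.0025],
  [0.007,0,0],
  [0.005,0,0],
  [0,0,0],
], twist=[0,0,0,0], claw=[0.3,0.3,0.3,0.3])

```text
time_s: 12.35
tcp_pos: [0.5569, 0.0083, 0.2104]
ee_rot: [[-0.052, 0.035, 0.998], [-0.006, 0.999, -0.036], [-0.999, -0.008, -0.052]]
wrist_force: [0.9, 0.3, -3.4]
gripper_width: 0.685
```

```bash
python3 - <<'E'
from h import *
s=st();g=np.load('g.npy');rep(s,g);C=cpose(s,g)
c=save('scene','s15.png');k=6;x0,y0=270,140
a=cv2.resize(c['pixels'][y0:y0+90,x0:x0+100,::-1],None,fx=k,fy=k,interpolation=2)
cv2.imwrite('pics/s15c.png',a)
E
```

```text
t 12.35 tcp [0.5569 0.0083 0.2104] F [ 0.9  0.3 -3.4] w 0.685 jawang 87.99 j [  17.   18.   -9.   -1.  -66. -109.]
tcp rk [-0.0532 -0.0354  0.2104] toolx [-0.052 -0.006 -0.999] jaw 87.99
lip [ 0.0036 -0.0336  0.2115]
nose [ 0.0055 -0.0338  0.1896]
wall [-0.0096 -0.0337  0.1949]
clip [-0.0074 -0.0345  0.0924]
foot [-0.0463 -0.0345  0.0902]
```

View pics/s15c.png

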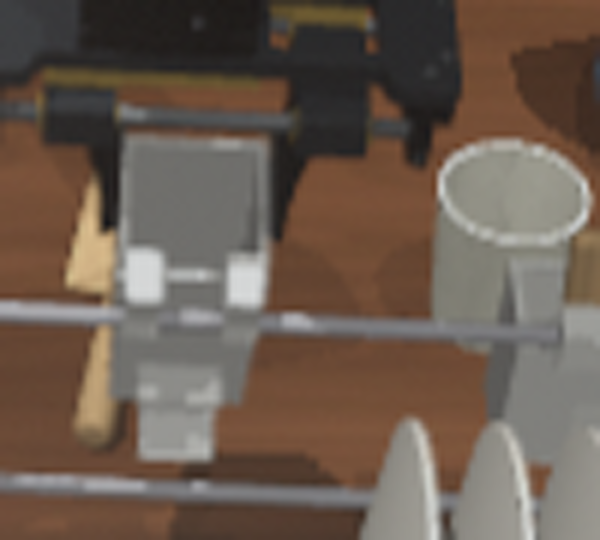

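```bash
python3 - <<'E'
from h import *
s=st();g=np.load('g.npy');C=cpose(s,g);c=save('scene','s16.png')
for P in ((46,20,139),(50,20,139),(50,20,119),(52,20,111),(46,-20,139),(50,-20,119),(32,30,125),(32,-30,125),(32,30,0),(32,-30,0),(68,18,15),(68,-18,15),(50,18,38)):
    print(P,((px(c,C([P]))[0]-[270,140]+.5)*6).round(0))
print(((px(c,[rk(0,-.034,.19)])[0]-[270,140]+.5)*6).round(0))
E
```

```text
t 12.4 tcp [0.5572 0.0083 0.2109] F [-0.5  0.6 -3.4] w 0.687 jawang 87.99 j [  17.   18.   -9.   -1.  -66. -109.]
(46, 20, 139) [251. 297.]
(50, 20, 139) [251. 306.]
(50, 20, 119) [246. 328.]
(52, 20, 111) [244. 341.]
(46, -20, 139) [149. 292.]
(50, -20, 119) [146. 324.]
(32, 30, 125) [273. 282.]
(32, -30, 125) [124. 276.]
(32, 30, 0) [246. 408.]
(32, -30, 0) [113. 402.]
(68, 18, 15) [221. 468.]
(68, -18, 15) [138. 465.]
(50, 18, 38) [225. 409.]
[194. 320.]
```

>>> apply_moves([
  [0.006,0,-0.001],
  [0.006,0,0],
  [0,0,0],
], twist=[0,0,0], claw=[0.3,0.3,0.3])

```text
time_s: 12.75
tcp_pos: [0.5563, 0.0084, 0.1991]
ee_rot: [[-0.049, 0.035, 0.998], [-0.005, 0.999, -0.035], [-0.999, -0.007, -0.049]]
wrist_force: [-0.3, 0.2, -2.0]
gripper_width: 0.686
```

```bash
python3 - <<'E'
from h import *
s=st();g=np.load('g.npy');rep(s,g);C=cpose(s,g)
c=save('scene','s17.png');k=6;x0,y0=270,140
a=cv2.resize(c['pixels'][y0:y0+90,x0:x0+100,::-1],None,fx=k,fy=k,interpolation=2)
cv2.imwrite('pics/s17c.png',a)
E
```

```text
t 12.75 tcp [0.5563 0.0084 0.1991] F [-0.3  0.2 -2. ] w 0.686 jawang 88.0 j [  17.   18.  -10.   -1.  -64. -109.]
tcp rk [-0.0539 -0.0353  0.1991] toolx [-0.049 -0.005 -0.999] jaw 88.0
lip [ 0.003  -0.0335  0.2003]
nose [ 0.0049 -0.0336  0.1784]
wall [-0.0102 -0.0336  0.1837]
clip [-0.0077 -0.0343  0.0812]
foot [-0.0466 -0.0343  0.0788]
```

View pics/s17c.png

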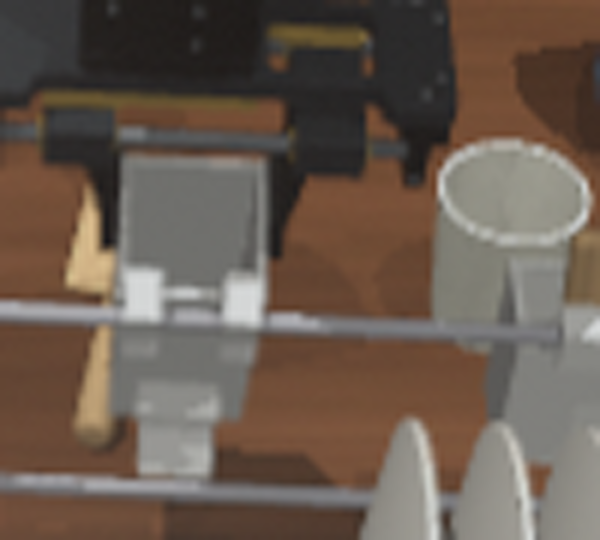

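>>> apply_moves([
  [0.005,0,-0.001],
  [0.004,0,-0.001],
  [0.002,0,0],
  [0,0,0],
], twist=[0,0,0,0], claw=[0.3,0.3,0.3,0.3])

```text
time_s: 13.2
tcp_pos: [0.5548, 0.0084, 0.1888]
ee_rot: [[-0.045, 0.034, 0.998], [-0.006, 0.999, -0.035], [-0.999, -0.007, -0.045]]
wrist_force: [0.4, -0.7, -2.1]
gripper_width: 0.682
```

```bash
python3 - <<'E'
from h import *
s=st();g=np.load('g.npy');rep(s,g);C=cpose(s,g)
c=save('scene','s18.png');k=6;x0,y0=270,140
a=cv2.resize(c['pixels'][y0:y0+90,x0:x0+100,::-1],None,fx=k,fy=k,interpolation=2)
cv2.imwrite('pics/s18c.png',a)
c=save('wrist','w18.png')
E
```

```text
t 13.2 tcp [0.5548 0.0084 0.1888] F [ 0.4 -0.7 -2.1] w 0.682 jawang 88.03 j [  17.   19.  -12.   -1.  -62. -109.]
tcp rk [-0.0553 -0.0353  0.1888] toolx [-0.045 -0.006 -0.999] jaw 88.03
lip [ 0.0015 -0.0335  0.1902]
nose [ 0.0036 -0.0336  0.1684]
wall [-0.0116 -0.0336  0.1736]
clip [-0.0087 -0.0343  0.0711]
foot [-0.0476 -0.0343  0.0686]
```

View pics/s18c.png

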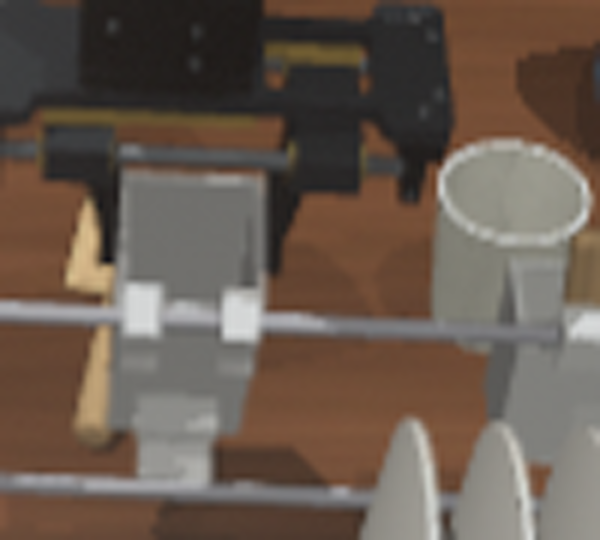

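View pics/w18.png

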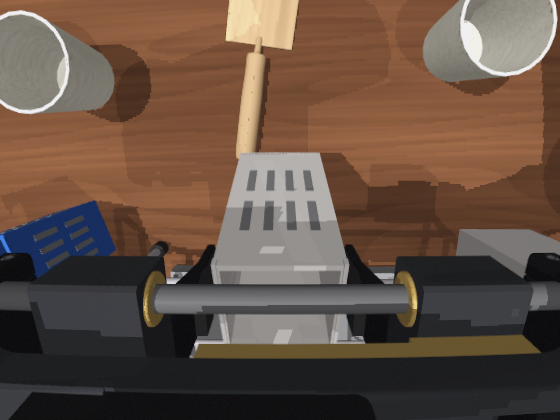

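>>> apply_moves([
  [0.003,0,0],
  [0.003,0,0],
  [0,0,0],
], twist=[0,0,0], claw=[0.3,0.3,0.3])

```text
time_s: 13.6
tcp_pos: [0.5562, 0.0084, 0.185]
ee_rot: [[-0.04, 0.034, 0.999], [-0.005, 0.999, -0.034], [-0.999, -0.007, -0.04]]
wrist_force: [-0.1, 0.5, -1.2]
gripper_width: 0.692
```

```bash
python3 - <<'E'
from h import *
s=st();g=np.load('g.npy');rep(s,g)
E
```

```text
t 13.6 tcp [0.5562 0.0084 0.185 ] F [-0.1  0.5 -1.2] w 0.692 jawang 88.06 j [  17.   19.  -12.   -0.  -61. -109.]
tcp rk [-0.054  -0.0352  0.185 ] toolx [-0.04  -0.005 -0.999] jaw 88.06
lip [ 0.0028 -0.0334  0.1867]
nose [ 0.005  -0.0335  0.1648]
wall [-0.0102 -0.0335  0.17  ]
clip [-0.0067 -0.0342  0.0675]
foot [-0.0457 -0.0342  0.0648]
```

>>> apply_moves([
  [0.003,0,-0.001],
  [0.003,0,0],
  [0,0,0],
], twist=[0,0,0], claw=[0.3,0.3,0.3])

```text
time_s: 13.9
tcp_pos: [0.557, 0.0084, 0.1805]
ee_rot: [[-0.034, 0.033, 0.999], [-0.005, 0.999, -0.034], [-0.999, -0.006, -0.034]]
wrist_force: [-0.1, -0.8, 0.4]
gripper_width: 0.691
```

```bash
python3 - <<'E'
from h import *
s=st();g=np.load('g.npy');rep(s,g)
c=save('scene','s19.png');k=6;x0,y0=270,140
a=cv2.resize(c['pixels'][y0:y0+90,x0:x0+100,::-1],None,fx=k,fy=k,interpolation=2)
cv2.imwrite('pics/s19c.png',a);save('wrist','w19.png')
E
```

```text
t 13.9 tcp [0.557  0.0084 0.1805] F [-0.1 -0.8  0.4] w 0.691 jawang 88.09 j [  17.   19.  -12.   -0.  -60. -109.]
tcp rk [-0.0531 -0.0352  0.1805] toolx [-0.034 -0.005 -0.999] jaw 88.09
lip [ 0.0037 -0.0333  0.1825]
nose [ 0.006  -0.0334  0.1607]
wall [-0.0092 -0.0334  0.1657]
clip [-0.0052 -0.034   0.0633]
foot [-0.0441 -0.0341  0.0603]
```

View pics/s19c.png

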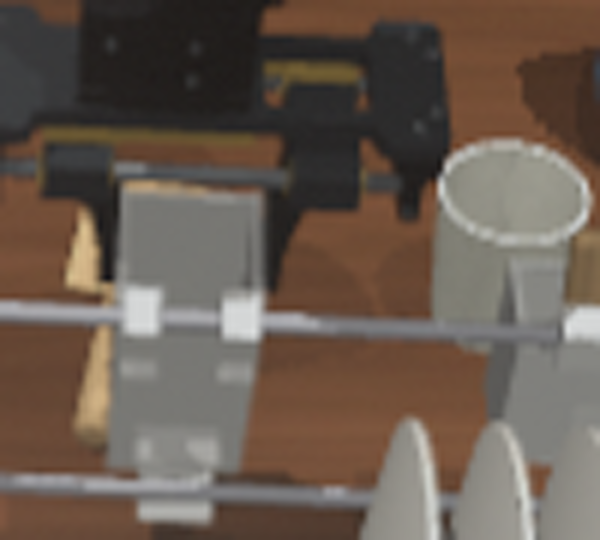

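View pics/w19.png

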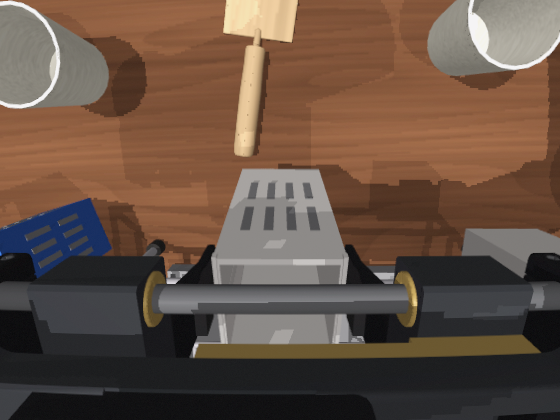

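>>> apply_moves([
  [0,0,0],
  [0,0,0],
  [0,0,0],
  [0,0,0],
  [0,0,0],
  [0,0,0],
], twist=[0,0,0,0,0,0], claw=[0.8,0.9,1,1,1,1])

```text
time_s: 14.6
tcp_pos: [0.5541, 0.0084, 0.1776]
ee_rot: [[-0.043, 0.034, 0.999], [-0.006, 0.999, -0.034], [-0.999, -0.007, -0.042]]
wrist_force: [0.3, 1.2, 0.5]
gripper_width: 0.994
```

```bash
python3 - <<'E'
from h import *
s=st();print(inrk(s['tcp_pos']))
c=save('scene','s20.png');k=6;x0,y0=270,140
a=cv2.resize(c['pixels'][y0:y0+90,x0:x0+100,::-1],None,fx=k,fy=k,interpolation=2)
cv2.imwrite('pics/s20c.png',a);save('wrist','w20.png')
E
```

```text
t 14.6 tcp [0.5541 0.0084 0.1776] F [0.3 1.2 0.5] w 0.994 jawang 88.06 j [  17.   19.  -13.   -0.  -61. -109.]
[-0.05600285 -0.03529627  0.1776172 ]
```

View pics/s20c.png

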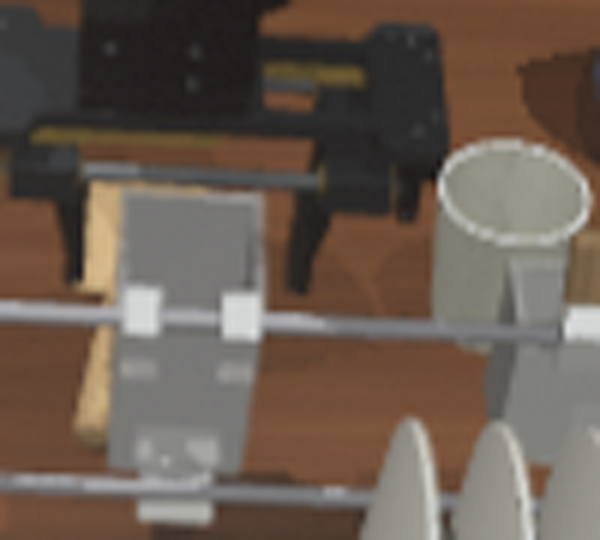

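View pics/w20.png

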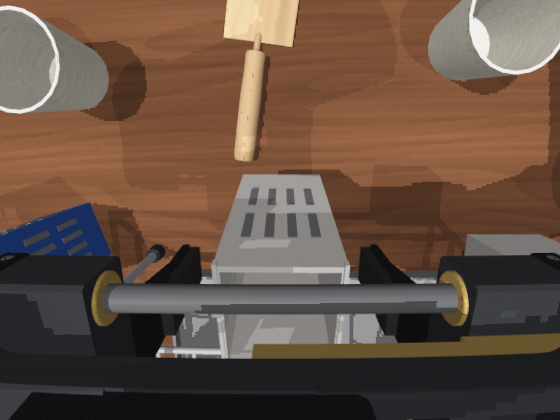

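>>> apply_moves([
  [0,0,-0.02],
  [0,0,-0.02],
  [0,0,-0.02],
  [0,0,-0.015],
  [0,0,0],
  [0,0,0],
], twist=[0,0,0,0,0,0], claw=[1,1,1,1,0.3,0.3])

```text
time_s: 15.3
tcp_pos: [0.4777, 0.011, 0.181]
ee_rot: [[-0.041, 0.034, 0.999], [-0.006, 0.999, -0.034], [-0.999, -0.007, -0.041]]
wrist_force: [0.8, 0.6, 0.8]
gripper_width: 0.893
```

```bash
python3 - <<'E'
from h import *
s=st();print(inrk(s['tcp_pos']),s['ee_rot'][:,0]);d2tool(rk(-.125,-.0335,.144))
save('wrist','w21.png');c=save('top','t21.png')
cv2.imwrite('pics/t21c.png',cv2.resize(c['pixels'][170:290,190:340,::-1],None,fx=5,fy=5))
E
```

```text
t 15.3 tcp [0.4777 0.011  0.181 ] F [0.8 0.6 0.8] w 0.893 jawang 88.06 j [  21.   12.  -23.   -1.  -58. -112.]
[-0.13251747 -0.03534215  0.1809593 ] [-0.04095323 -0.00553149 -0.99914575]
tool delta [0.0366 0.0021 0.009 ]
```

View pics/w21.png

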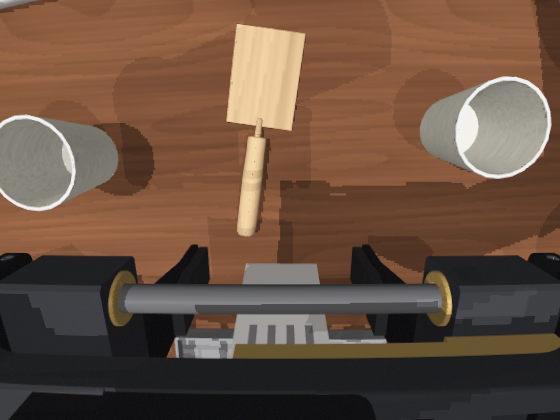

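View pics/t21c.png

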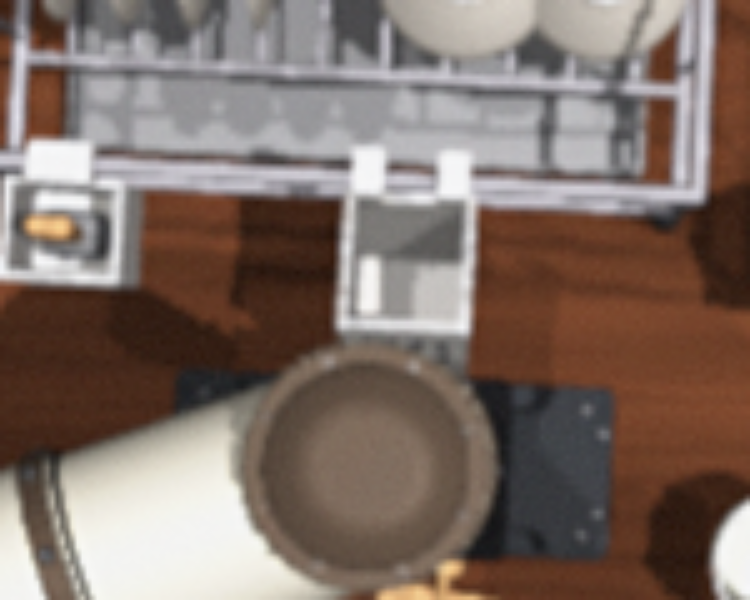

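>>> apply_moves([
  [0,0.002,0],
  [0,0,0],
  [0,0,0],
  [0.012,0,0],
  [0.012,0,0],
  [0.012,0,0],
  [0,0,0],
], twist=[0,0,0,0,0,0,0], claw=[0.3,0.3,0.3,0.3,0.3,0.3,0.3])

```text
time_s: 16.1
tcp_pos: [0.4794, 0.0132, 0.1433]
ee_rot: [[-0.04, 0.035, 0.999], [-0.006, 0.999, -0.035], [-0.999, -0.007, -0.04]]
wrist_force: [-0.9, -0.9, 0.7]
gripper_width: 0.309
```

```bash
python3 - <<'E'
from h import *
s=st();print(inrk(s['tcp_pos']),s['ee_rot'][:,0]);d2tool(rk(-.105,-.0335,.144))
save('wrist','w22.png')
E
```

```text
t 16.1 tcp [0.4794 0.0132 0.1433] F [-0.9 -0.9  0.7] w 0.309 jawang 87.99 j [  21.   15.  -25.   -1.  -52. -112.]
[-0.13083636 -0.03307573  0.14326762] [-0.04029183 -0.00567861 -0.99917182]
tool delta [-0.0018 -0.0004  0.0258]
```

View pics/w22.png

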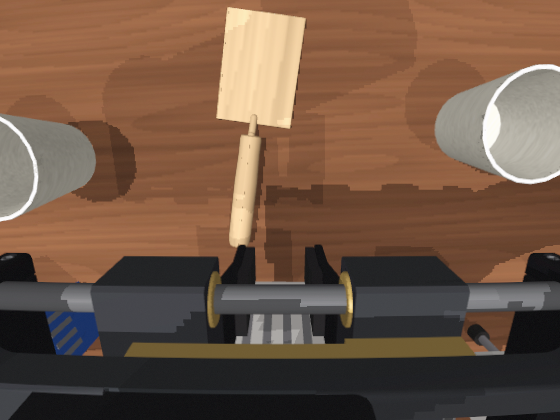

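Now push in, watching force.

>>> apply_moves([
  [-0.001,0,0.012],
  [-0.001,0,0.012],
  [0,0,0.008],
  [0,0,0],
], twist=[0,0,0,0], claw=[0.3,0.3,0.3,0.3])

```text
time_s: 16.55
tcp_pos: [0.5175, 0.0125, 0.1472]
ee_rot: [[-0.033, 0.034, 0.999], [-0.005, 0.999, -0.034], [-0.999, -0.006, -0.033]]
wrist_force: [-0.6, 0.6, 0.7]
gripper_width: 0.3
```

```bash
python3 - <<'E'
from h import *
s=st();print(inrk(s['tcp_pos']),s['ee_rot'][:,0])
c=save('scene','s23.png');k=5;x0,y0=260,130
cv2.imwrite('pics/s23c.png',cv2.resize(c['pixels'][y0:y0+110,x0:x0+120,::-1],None,fx=k,fy=k,interpolation=2))
E
```

```text
t 16.55 tcp [0.5175 0.0125 0.1472] F [-0.6  0.6  0.7] w 0.3 jawang 88.06 j [  19.   18.  -20.   -0.  -54. -111.]
[-0.09275979 -0.03245405  0.14723033] [-0.0334676  -0.00491265 -0.99942773]
```

View pics/s23c.png

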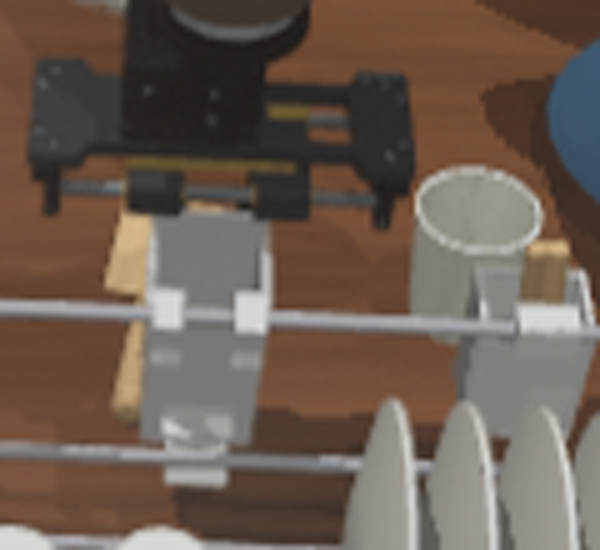

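>>> apply_moves([
  [0.002,0,0.005],
  [0,0,0.005],
  [0,0,0.005],
], twist=[0,0,0], claw=[0.3,0.3,0.3])

```text
time_s: 16.9
tcp_pos: [0.5211, 0.011, 0.1431]
ee_rot: [[-0.06, 0.036, 0.998], [-0.007, 0.999, -0.036], [-0.998, -0.009, -0.06]]
wrist_force: [-11.1, 5.2, 9.1]
gripper_width: 0.297
```

```bash
python3 - <<'E'
from h import *
s=st();print(inrk(s['tcp_pos']),s['ee_rot'][:,0])
E
```

```text
t 16.9 tcp [0.5211 0.011  0.1431] F [-11.1   5.2   9.1] w 0.297 jawang 87.96 j [  19.   19.  -19.   -1.  -56. -110.]
[-0.08911343 -0.03387214  0.14312616] [-0.06048207 -0.00695901 -0.99814502]
```

>>> apply_moves([
  [-0.002,0,0.008],
  [-0.001,0,0.008],
  [-0.001,0,0.008],
], twist=[0,0,0], claw=[0.3,0.3,0.3])

```text
time_s: 17.2
tcp_pos: [0.5242, 0.0097, 0.1405]
ee_rot: [[-0.11, 0.037, 0.993], [-0.008, 0.999, -0.038], [-0.994, -0.013, -0.11]]
wrist_force: [-1.1, -0.8, -0.9]
gripper_width: 0.302
```

```bash
python3 - <<'E'
from h import *
s=st();print(inrk(s['tcp_pos']),s['ee_rot'][:,0])
c=save('scene','s24.png');k=5;x0,y0=260,130
cv2.imwrite('pics/s24c.png',cv2.resize(c['pixels'][y0:y0+110,x0:x0+120,::-1],None,fx=k,fy=k,interpolation=2))
E
```

```text
t 17.2 tcp [0.5242 0.0097 0.1405] F [-1.1 -0.8 -0.9] w 0.302 jawang 87.87 j [  18.   21.  -16.   -2.  -59. -109.]
[-0.08597033 -0.03507081  0.14046077] [-0.11029454 -0.00837364 -0.99386367]
```

View pics/s24c.png

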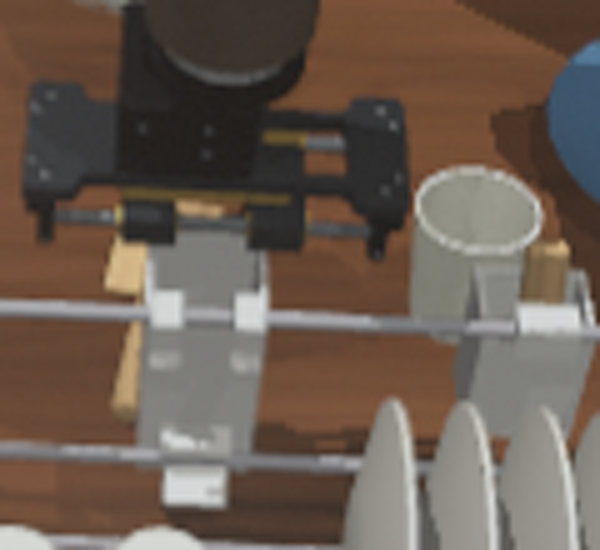

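>>> apply_moves([
  [-0.003,0,0.005],
  [-0.001,0,0.005],
], twist=[0,0], claw=[0.3,0.3])

```text
time_s: 17.45
tcp_pos: [0.5249, 0.0092, 0.1408]
ee_rot: [[-0.135, 0.037, 0.99], [-0.01, 0.999, -0.039], [-0.991, -0.015, -0.135]]
wrist_force: [-15.4, 5.9, 14.5]
gripper_width: 0.301
```

```bash
python3 - <<'E'
from h import *
s=st();print(inrk(s['tcp_pos']),s['ee_rot'][:,0])
E
```

```text
t 17.45 tcp [0.5249 0.0092 0.1408] F [-15.4   5.9  14.5] w 0.301 jawang 87.87 j [  18.   21.  -15.   -2.  -61. -109.]
[-0.08526501 -0.03552116  0.14078339] [-0.13507296 -0.00974218 -0.99078776]
```

>>> apply_moves([
  [0,0,-0.01],
  [0,0,-0.02],
  [0,0,-0.02],
  [0,0,-0.01],
  [0,0,0],
], twist=[0,0,0,0,0], claw=[0.3,0.3,0.3,0.3,0.3])

```text
time_s: 17.95
tcp_pos: [0.4625, 0.0116, 0.1486]
ee_rot: [[-0.135, 0.037, 0.99], [-0.01, 0.999, -0.038], [-0.991, -0.015, -0.134]]
wrist_force: [1.2, -0.5, 0.4]
gripper_width: 0.298
```

```bash
python3 - <<'E'
from h import *
s=st();print(inrk(s['tcp_pos']),s['ee_rot'][:,0])
c=save('scene','s25.png');k=6;x0,y0=270,150
a=cv2.resize(c['pixels'][y0:y0+95,x0:x0+100,::-1],None,fx=k,fy=k,interpolation=2)
# home model at rack y=-.034
q=np.load('fit.npy')[1]
H=lambda P:[rk(P[0]/1e3-.042,P[1]/1e3-.034,P[2]/1e3+.059)]
for P in ((32,30,125),(32,-30,125),(-32,30,125),(-32,-30,125),(32,30,0),(32,-30,0),(68,18,15),(68,-18,15),(46,20,139),(46,-20,139)):
    u=px(c,H(P))[0];cv2.circle(a,tuple(int(v) for v in (u-[x0,y0]+.5)*k),2,(0,0,255),-1)
cv2.imwrite('pics/s25c.png',a)
c=save('top','t25.png');cv2.imwrite('pics/t25c.png',cv2.resize(c['pixels'][170:290,190:340,::-1],None,fx=5,fy=5))
E
```

```text
t 17.95 tcp [0.4625 0.0116 0.1486] F [ 1.2 -0.5  0.4] w 0.298 jawang 87.89 j [  20.   15.  -23.   -3.  -59. -111.]
[-0.14772356 -0.03522856  0.14860022] [-0.13473181 -0.00959571 -0.99083564]
```

View pics/s25c.png

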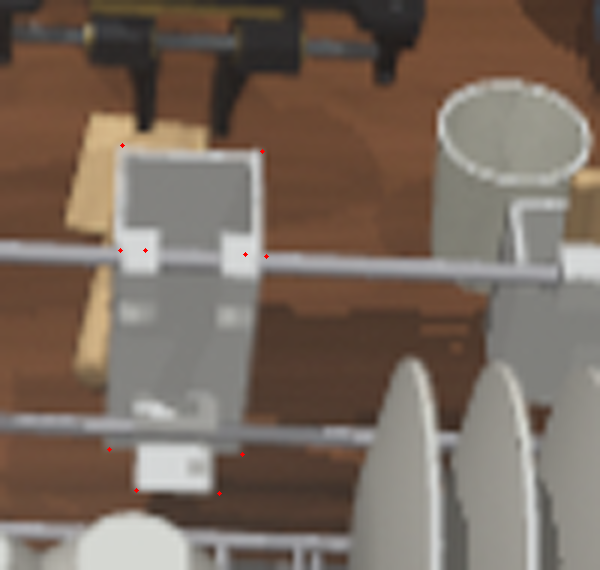

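View pics/t25c.png

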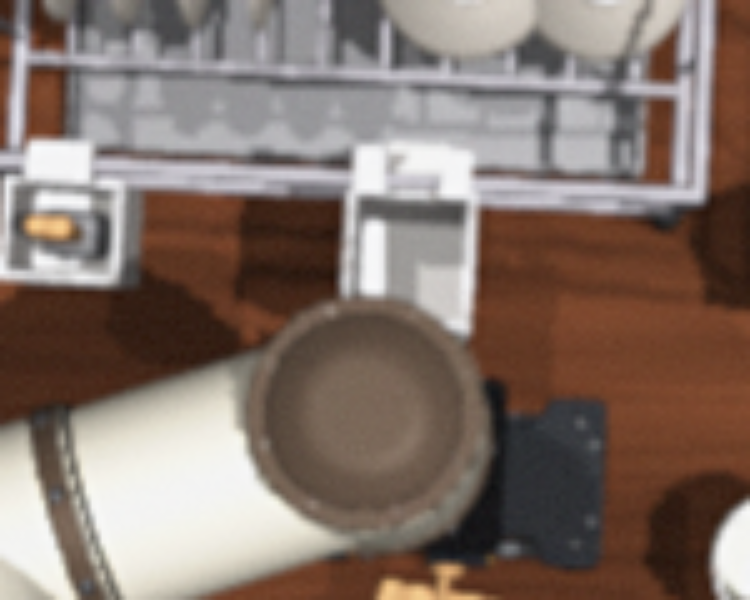

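>>> apply_moves([
  [-0.03,0,-0.005],
  [-0.03,0,-0.01],
  [-0.03,0,-0.01],
  [-0.03,0,-0.01],
  [0,-0.03,-0.01],
  [0,-0.03,0],
  [0,-0.03,0],
  [0,-0.03,0],
  [0,-0.03,0],
  [0,0,0],
], twist=[0,0,0,0,0,0,0,0,0,0], claw=[0.3,0.3,0.3,0.3,0.3,0.3,0.3,0.3,0.3,0.3])

```text
time_s: 19.05
tcp_pos: [0.439, -0.1402, 0.2818]
ee_rot: [[-0.126, 0.035, 0.991], [-0.012, 0.999, -0.037], [-0.992, -0.017, -0.125]]
wrist_force: [-0.1, -0.1, -0.4]
gripper_width: 0.302
```

```bash
python3 - <<'E'
from h import *
s=st()
H=lambda P:rk(P[0]/1e3-.042,P[1]/1e3-.034,P[2]/1e3+.059)
c=save('top','t26.png');k=7;x0,y0=235,180
a=cv2.resize(c['pixels'][y0:y0+80,x0:x0+80,::-1],None,fx=k,fy=k,interpolation=2)
for P in ((32,30,125),(32,-30,125),(-32,30,125),(-32,-30,125),(68,18,15),(68,-18,15),(-32,30,0),(-32,-30,0)):
    u=px(c,[H(P)])[0];cv2.circle(a,tuple(int(v) for v in (u-[x0,y0]+.5)*k),2,(0,0,255),-1)
cv2.imwrite('pics/t26c.png',a)
c2=save('scene','s26.png')
E
```

```text
t 19.05 tcp [ 0.439  -0.1402  0.2818] F [-0.1 -0.1 -0.4] w 0.302 jawang 87.98 j [  3.   8. -13.   0. -76. -95.]
```

View pics/t26c.png

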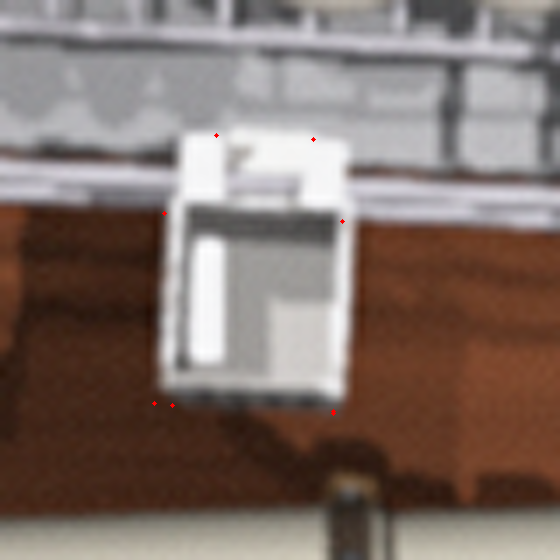

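View pics/t26.png

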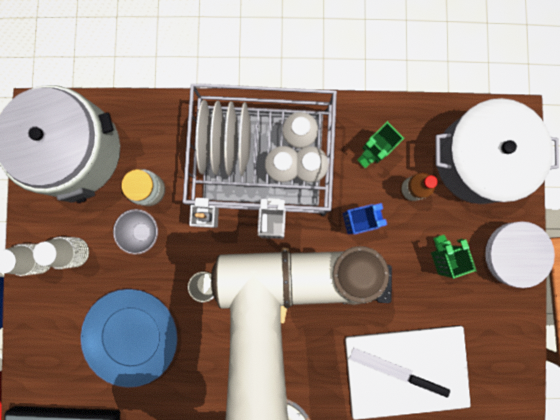

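View pics/s26.png

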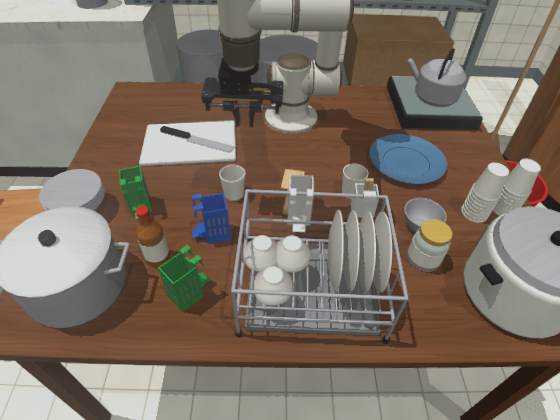

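```bash
python3 - <<'E'
from h import *
T0=cv2.imread('pics/t26.png');S0=cv2.imread('pics/s26.png')
cv2.imwrite('pics/t26z.png',cv2.resize(T0[195:245,250:295],None,fx=12,fy=12,interpolation=2))
cv2.imwrite('pics/s26z.png',cv2.resize(S0[165:240,280:325],None,fx=12,fy=8,interpolation=2))
E
```

```text
(no output)
```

View pics/t26z.png

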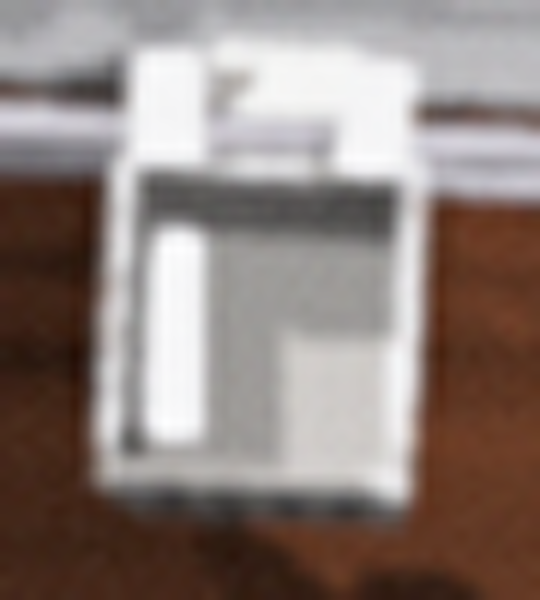

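View pics/s26z.png

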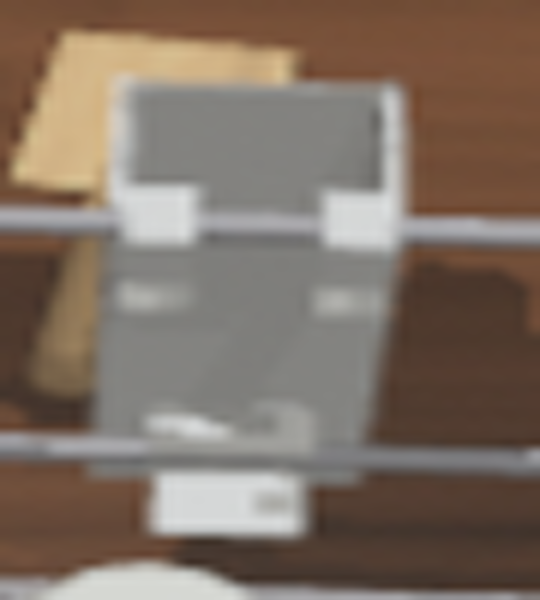

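```bash
python3 - <<'E'
from h import *
t=save('top','t27.png');s=save('scene','s27.png')
tp=[((-32,30,125),(95,485)),((-32,-30,125),(410,498)),((32,30,125),(112,165)),((32,-30,125),(428,180)),((-32,30,0),(125,512)),((-32,-30,0),(400,522))]
sp=[((-32,-30,125),(120,80)),((-32,30,125),(405,85)),((32,-30,0),(88,474)),((32,30,0),(360,480)),((50,-27,139),(122,243)),((50,27,139),(400,248)),((68,-18,12),(150,532)),((68,18,12),(302,536))]
A=np.array([a for a,b in tp])/1e3;Au=np.array([b for a,b in tp])/12-.5+[250,195]
B=np.array([a for a,b in sp])/1e3;Bu=np.array([b for a,b in sp])/[12,8]-.5+[280,165]
def W(v,P):
    a=v[4];Ry=np.array([[np.cos(a),0,np.sin(a)],[0,1,0],[-np.sin(a),0,np.cos(a)]])
    Q=P@Ry.T+[v[0],v[1],v[2]]
    q=np.load('fit.npy')[1]
    Q=T([0,0,v[3]],Q) if 0 else Q
    return T(q,Q)
f=lambda v:np.r_[(px(t,W(v,A))-Au).ravel(),(px(s,W(v,B))-Bu).ravel()]
o=least_squares(f,[-.042,-.034,.059,0,0],loss='soft_l1')
J=o.jac;print('x y z - pitch (rack)',o.x.round(4));print(f(o.x).reshape(-1,2).round(1).tolist())
print('home resid',f([-.042,-.035,.059,0,0]).reshape(-1,2).round(1).tolist())
for P in ((42,0,131),(42,0,26)):
    print(P,inrk(W(o.x,np.array([P])/1e3)[0]).round(4))
E
```

```text
x y z - pitch (rack) [-0.0428 -0.036   0.0615  0.0006  0.0488]
[[0.1, -0.0], [-0.5, 0.1], [0.1, -0.5], [-0.8, -0.6], [-0.1, 0.6], [0.2, 0.8], [-0.3, -0.4], [-0.6, -0.1], [0.1, 0.1], [-0.2, 0.3], [0.3, -0.7], [-0.3, -0.5], [-0.6, 1.1], [0.5, 1.1]]
home resid [[-0.4, 2.3], [-1.1, 2.4], [-0.5, 1.7], [-1.3, 1.7], [-0.4, 0.3], [-0.2, 0.6], [0.1, -0.7], [-0.3, -0.4], [0.5, 0.6], [0.1, 0.7], [0.8, -2.5], [0.1, -2.3], [-0.2, 1.0], [0.9, 1.0]]
(42, 0, 131) [ 0.0056 -0.036   0.1903]
(42, 0, 26) [ 0.0005 -0.036   0.0854]
```

```bash
python3 - <<'E'
from h import *
s=st();d2tool(rk(-.15,-.036,.17));print(inrk(s['tcp_pos']))
E
```

```text
t 19.25 tcp [ 0.4388 -0.1373  0.2817] F [-0.7  0.2  0.7] w 0.302 jawang 88.21 j [  3.   7. -13.   0. -76. -95.]
tool delta [0.1063 0.1506 0.0303]
[-0.16623903 -0.18490861  0.2816948 ]
```

>>> apply_moves([
  [0,0.03,0],
  [0,0.03,0],
  [0,0.03,0],
  [0,0.03,0],
  [0,0.03,0],
  [0.025,0,0.006],
  [0.025,0,0.006],
  [0.025,0,0.006],
  [0.025,0,0.006],
  [0,0,0],
  [0,0,0],
], twist=[0,0,0,0,0,0,0,0,0,0,0], claw=[1,1,1,1,1,1,1,1,1,1,1])

```text
time_s: 20.35
tcp_pos: [0.4581, 0.0284, 0.1765]
ee_rot: [[-0.117, 0.012, 0.993], [-0.012, 1.0, -0.013], [-0.993, -0.013, -0.117]]
wrist_force: [1.1, -0.2, 0.4]
gripper_width: 0.995
```

```bash
python3 - <<'E'
from h import *
s=st();d2tool(rk(-.15,-.036,.17));print(inrk(s['tcp_pos']),s['ee_rot'][:,0])
save('wrist','w28.png')
E
```

```text
t 20.35 tcp [0.4581 0.0284 0.1765] F [ 1.1 -0.2  0.4] w 0.995 jawang 89.34 j [  23.   13.  -22.   -2.  -62. -112.]
tool delta [ 0.0064 -0.0174  0.003 ]
[-0.15263626 -0.01859052  0.1764885 ] [-0.11697309 -0.01159767 -0.99306736]
```

View pics/w28.png

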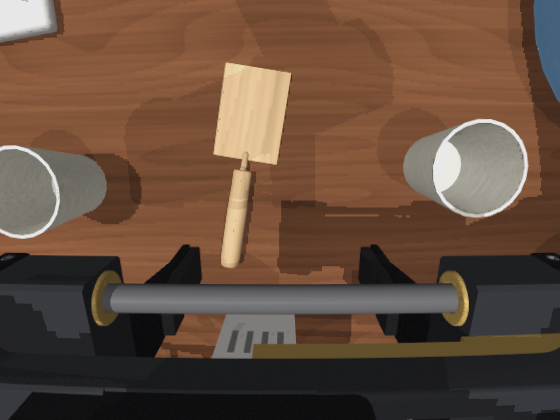

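>>> apply_moves([
  [0.004,-0.009,0],
  [0.002,-0.008,0],
  [0,0,0],
  [0,0,0],
], twist=[1.3,0,0,0], claw=[1,1,1,1])

```text
time_s: 20.8
tcp_pos: [0.4584, 0.0104, 0.174]
ee_rot: [[-0.11, 0.036, 0.993], [-0.009, 0.999, -0.037], [-0.994, -0.013, -0.11]]
wrist_force: [0.5, -0.8, -0.2]
gripper_width: 0.999
```

```bash
python3 - <<'E'
from h import *
s=st();d2tool(rk(-.058,-.036,.166));print(inrk(s['tcp_pos']),s['ee_rot'][:,0])
E
```

```text
t 20.8 tcp [0.4584 0.0104 0.174 ] F [ 0.5 -0.8 -0.2] w 0.999 jawang 87.94 j [  21.   13.  -23.   -2.  -61. -112.]
tool delta [-0.0024  0.0008  0.0941]
[-0.15176502 -0.0365774   0.17395088] [-0.10999892 -0.00922861 -0.99388886]
```

>>> apply_moves([
  [0,0,0.02],
  [0,0,0.02],
  [-0.001,0,0.02],
  [-0.001,0,0.018],
  [0,0,0.01],
  [0,0,0],
  [0,0,0],
], twist=[0,0,0,0,0,0,0], claw=[1,1,1,1,1,1,1])

```text
time_s: 21.5
tcp_pos: [0.5488, 0.0059, 0.1682]
ee_rot: [[-0.107, 0.038, 0.994], [-0.008, 0.999, -0.039], [-0.994, -0.012, -0.106]]
wrist_force: [-0.3, -0.2, 1.4]
gripper_width: 1.001
```

```bash
python3 - <<'E'
from h import *
s=st();d2tool(rk(-.058,-.036,.166));print(inrk(s['tcp_pos']),s['ee_rot'][:,0])
save('wrist','w29.png')
E
```

```text
t 21.5 tcp [0.5488 0.0059 0.1682] F [-0.3 -0.2  1.4] w 1.001 jawang 87.82 j [  17.   21.  -11.   -2.  -64. -108.]
tool delta [0.0018 0.002  0.0034]
[-0.06122984 -0.03794898  0.16820053] [-0.10684658 -0.00758581 -0.99424658]
```

View pics/w29.png

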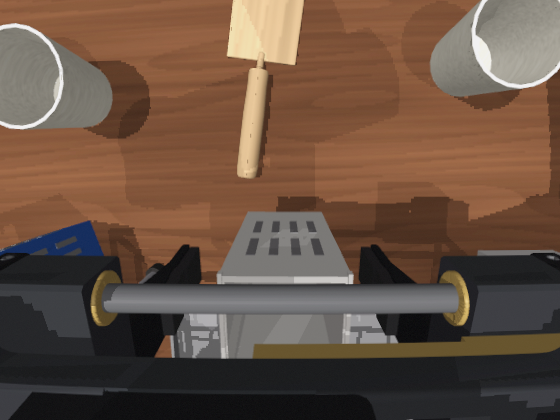

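>>> apply_moves([
  [0,0.002,0],
  [0,0,0],
  [0,0,0],
  [0,0,0],
  [0,0,0],
  [0,0,0],
], twist=[0,0,0,0,0,0], claw=[1,0.8,0.7,0.6,0.6,0.6])

```text
time_s: 22.15
tcp_pos: [0.5467, 0.0084, 0.1693]
ee_rot: [[-0.106, 0.037, 0.994], [-0.007, 0.999, -0.038], [-0.994, -0.011, -0.106]]
wrist_force: [-0.8, -1.0, -1.0]
gripper_width: 0.686
```

```bash
python3 - <<'E'
from h import *
s=st();print(inrk(s['tcp_pos']),s['ee_rot'][:,0])
E
```

```text
t 22.15 tcp [0.5467 0.0084 0.1693] F [-0.8 -1.  -1. ] w 0.686 jawang 87.88 j [  17.   21.  -11.   -2.  -64. -108.]
[-0.06339864 -0.03556429  0.16931218] [-0.10632983 -0.00718815 -0.99430493]
```

>>> apply_moves([
  [0,0,-0.003],
  [0,0,-0.003],
  [0,0,0],
], twist=[0,0,0], claw=[0.6,0.6,0.6])

```text
time_s: 22.45
tcp_pos: [0.5426, 0.0087, 0.169]
ee_rot: [[-0.101, 0.038, 0.994], [-0.007, 0.999, -0.039], [-0.995, -0.01, -0.101]]
wrist_force: [1.8, 0.6, -0.5]
gripper_width: 0.688
```

```bash
python3 - <<'E'
from h import *
s=st();print(inrk(s['tcp_pos']),s['ee_rot'][:,0])
c=save('wrist','w30.png')
E
```

```text
t 22.45 tcp [0.5426 0.0087 0.169 ] F [ 1.8  0.6 -0.5] w 0.688 jawang 87.84 j [  17.   20.  -12.   -2.  -63. -109.]
[-0.06756595 -0.03542146  0.16901283] [-0.10092448 -0.00661848 -0.99487207]
```

View pics/w30.png

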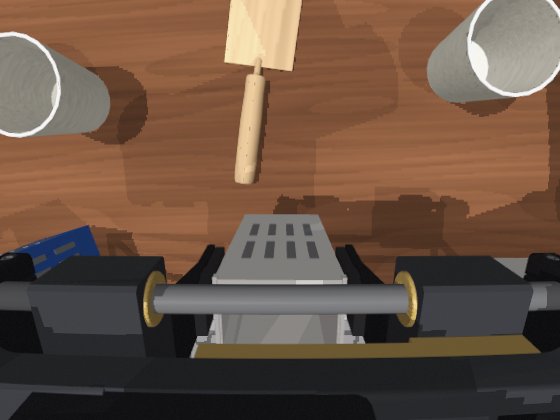

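>>> apply_moves([
  [0,0,-0.002],
  [0,0,0],
], twist=[0,0], claw=[0.6,0.6])

```text
time_s: 22.7
tcp_pos: [0.5421, 0.0087, 0.1687]
ee_rot: [[-0.097, 0.038, 0.995], [-0.006, 0.999, -0.039], [-0.995, -0.01, -0.097]]
wrist_force: [1.2, -0.6, -1.6]
gripper_width: 0.687
```

```bash
python3 - <<'E'
from h import *
s=st();print(inrk(s['tcp_pos']),s['ee_rot'][:,0])
c=save('scene','s31.png');cv2.imwrite('pics/s31z.png',cv2.resize(c['pixels'][165:240,280:325,::-1],None,fx=12,fy=8,interpolation=2))
E
```

```text
t 22.7 tcp [0.5421 0.0087 0.1687] F [ 1.2 -0.6 -1.6] w 0.687 jawang 87.81 j [  17.   20.  -12.   -1.  -63. -109.]
[-0.0680052  -0.03540253  0.16870217] [-0.09723595 -0.00638876 -0.99524085]
```

View pics/s31z.png

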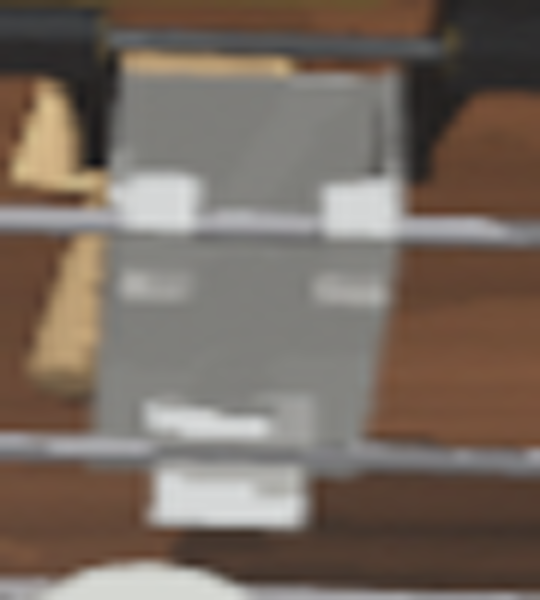

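>>> apply_moves([
  [0,0,0],
  [0,0,0],
  [0,0,0],
  [0,0,0],
  [0,0,0],
  [0,0,-0.02],
  [0,0,-0.025],
  [0,0,-0.025],
  [0,0,-0.02],
  [0,0,0],
], twist=[0,0,0,0,0,0,0,0,0,0], claw=[0.8,0.9,1,1,1,1,1,1,1,0.6])

```text
time_s: 23.75
tcp_pos: [0.4468, 0.0121, 0.179]
ee_rot: [[-0.104, 0.038, 0.994], [-0.007, 0.999, -0.039], [-0.995, -0.011, -0.104]]
wrist_force: [0.4, 0.0, -0.0]
gripper_width: 0.964
```

```bash
python3 - <<'E'
from h import *
s=st();print(inrk(s['tcp_pos']),s['ee_rot'][:,0])
c=save('scene','s32.png');cv2.imwrite('pics/s32z.png',cv2.resize(c['pixels'][165:240,280:325,::-1],None,fx=12,fy=8,interpolation=2))
c=save('top','t32.png');cv2.imwrite('pics/t32z.png',cv2.resize(c['pixels'][195:245,250:295,::-1],None,fx=12,fy=12,interpolation=2))
E
```

```text
t 23.75 tcp [0.4468 0.0121 0.179 ] F [ 0.4  0.  -0. ] w 0.964 jawang 87.83 j [  21.   11.  -24.   -2.  -61. -112.]
[-0.16338533 -0.03531731  0.17895107] [-0.10423674 -0.00701515 -0.99452777]
```

View pics/s32z.png

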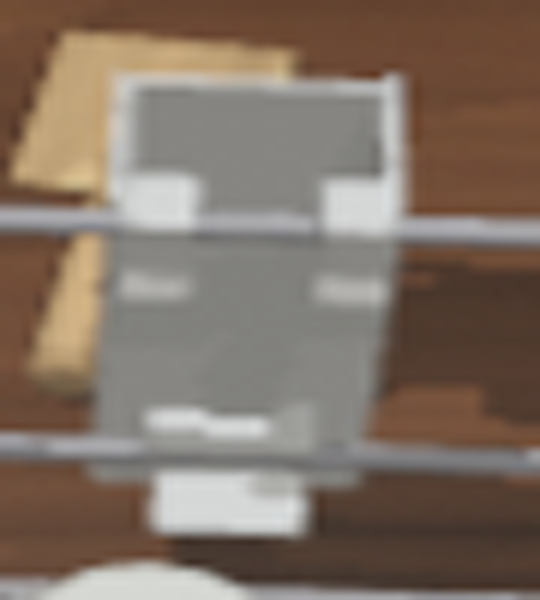

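View pics/t32z.png

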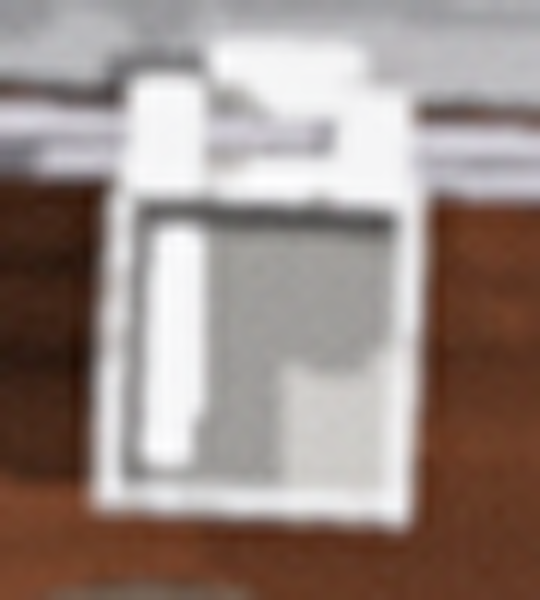

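```bash
python3 - <<'E'
from h import *
t=save('top','t33.png');s=save('scene','s33.png')
tp=[((-32,30,125),(92,510)),((-32,-30,125),(410,525)),((32,30,125),(112,192)),((32,-30,125),(428,205))]
sp=[((-32,-30,125),(118,74)),((-32,30,125),(405,76)),((32,-30,0),(88,474)),((32,30,0),(360,482)),((50,-27,139),(122,232)),((50,27,139),(400,237)),((68,-18,12),(150,534)),((68,18,12),(302,537))]
A=np.array([a for a,b in tp])/1e3;Au=np.array([b for a,b in tp])/12-.5+[250,195]
B=np.array([a for a,b in sp])/1e3;Bu=np.array([b for a,b in sp])/[12,8]-.5+[280,165]
def W(v,P):
    a=v[3];Ry=np.array([[np.cos(a),0,np.sin(a)],[0,1,0],[-np.sin(a),0,np.cos(a)]])
    return T(np.load('fit.npy')[1],P@Ry.T+v[:3])
f=lambda v:np.r_[(px(t,W(v,A))-Au).ravel(),(px(s,W(v,B))-Bu).ravel()]
o=least_squares(f,[-.042,-.034,.059,0],loss='soft_l1');print(o.x.round(4),f(o.x).reshape(-1,2).round(1).tolist())
for P in ((42,0,131),(42,0,26)): print(P,inrk(W(o.x,np.array([P])/1e3)[0]).round(4))
E
```

```text
[-0.0468 -0.036   0.0583  0.0368] [[0.3, 0.3], [-0.7, 0.2], [0.0, -0.4], [-0.9, -0.3], [-0.1, -0.1], [-0.7, 0.5], [0.2, -0.3], [-0.3, -0.4], [0.3, -0.3], [-0.4, -0.0], [-0.6, 0.2], [0.5, 0.4]]
(42, 0, 131) [ 0.     -0.036   0.1877]
(42, 0, 26) [-0.0038 -0.036   0.0827]
```

```bash
python3 - <<'E'
from h import *
t=save('top','t34.png');s=save('scene','s34.png')
A_=np.array([(-32,30,125),(-32,-30,125),(32,30,125),(32,-30,125),(68,18,12),(68,-18,12)])/1e3
B_=np.array([(-32,-30,125),(-32,30,125),(32,-30,0),(32,30,0),(50,-27,139),(50,27,139),(68,-18,12),(68,18,12)])/1e3
D={'pushed':([(95,485),(410,498),(112,165),(428,180),(215,38),(360,44)],[(120,80),(405,85),(88,474),(360,480),(122,243),(400,248),(150,532),(302,536)]),
'now':([(92,510),(410,525),(112,192),(428,205),(212,38),(360,40)],[(118,74),(405,76),(88,474),(360,482),(122,232),(400,237),(150,534),(302,537)])}
def W(v,P):
    a=v[3];Ry=np.array([[np.cos(a),0,np.sin(a)],[0,1,0],[-np.sin(a),0,np.cos(a)]])
    return T(np.load('fit.npy')[1],P@Ry.T+v[:3])
for k,(tu,su) in D.items():
    Au=np.array(tu)/12-.5+[250,195];Bu=np.array(su)/[12,8]-.5+[280,165]
    f=lambda v:np.r_[(px(t,W(v,A_))-Au).ravel(),(px(s,W(v,B_))-Bu).ravel()]
    o=least_squares(f,[-.042,-.034,.059,0]);print(k,o.x.round(4))
    g=lambda v:f([v[0],v[1],.059,v[2]]);o2=least_squares(g,[-.042,-.034,0]);print('  z fixed',o2.x.round(4),g(o2.x).reshape(-1,2).round(1).tolist())
    print('home resid',f([-.042,-.036,.059,0]).reshape(-1,2).round(1).tolist())
    for L in (.18,): print('lean hyp cost',[round(float((f([-.042+dx,-.036,.059+dz,p])**2).sum()),1) for dx,dz,p in((0,0,0),(-.0235,.004,.18))])
im=cv2.imread('pics/s34.png');cv2.imwrite('pics/s34z.png',cv2.resize(im[200:240,285:320],None,fx=16,fy=14,interpolation=2))
E
```

```text
pushed [-0.0415 -0.0362  0.0622  0.0408]
  z fixed [-0.0422 -0.0361  0.0369] [[0.2, 0.4], [-0.5, 0.5], [0.1, -0.1], [-0.8, -0.1], [-1.2, 1.3], [0.7, 1.4], [-0.3, 0.1], [-0.7, 0.4], [0.1, 0.8], [-0.3, 0.9], [0.3, -0.5], [-0.4, -0.3], [-0.7, 1.6], [0.5, 1.7]]
home resid [[0.1, 2.3], [-0.6, 2.4], [-0.0, 1.8], [-0.9, 1.7], [-1.2, 1.3], [0.6, 1.4], [-0.3, -0.7], [-0.7, -0.4], [0.1, 0.6], [-0.2, 0.7], [0.4, -2.5], [-0.3, -2.3], [-0.6, 1.0], [0.6, 1.0]]
lean hyp cost [40.4, 346.0]
now [-0.041  -0.0362  0.0604 -0.0015]
  z fixed [-0.0413 -0.0361 -0.003 ] [[0.4, 0.1], [-0.6, 0.0], [0.0, -0.6], [-0.8, -0.5], [-0.9, 1.0], [0.7, 1.5], [-0.2, 0.1], [-0.8, 0.8], [0.1, 0.7], [-0.3, 0.6], [0.3, -1.1], [-0.4, -0.9], [-0.6, 0.8], [0.5, 1.0]]
home resid [[0.3, 0.2], [-0.6, 0.1], [-0.0, -0.5], [-0.9, -0.4], [-1.0, 1.3], [0.6, 1.8], [-0.1, 0.0], [-0.7, 0.7], [0.1, 0.6], [-0.2, 0.5], [0.4, -1.2], [-0.3, -0.9], [-0.6, 0.7], [0.6, 0.9]]
lean hyp cost [13.8, 326.4]
```

View pics/s34z.png

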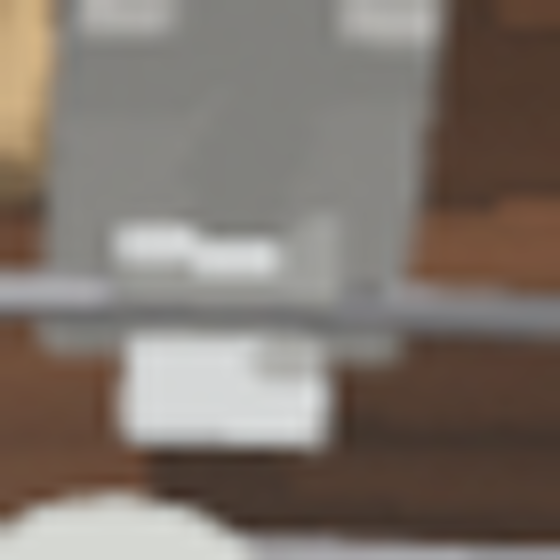

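```bash
python3 - <<'E'
from h import *
c=save('scene','s40.png')
for q in ['cup_a','paddle','sauce','steel_bowl','pickles']:
    print(q,[np.round(d['centre']).tolist() for d in imaging.regions_of(q,c)[:2]])
st();print(job.finish_job())
E
```

```text
cup_a [[233.0, 180.0], [351.0, 179.0]]
paddle [[286.0, 181.0]]
sauce [[152.0, 240.0]]
steel_bowl [[421.0, 211.0]]
pickles [[429.0, 244.0]]
t 24.35 tcp [0.4491 0.0122 0.1782] F [-0.1  0.3  0.2] w 0.609 jawang 87.79 j [  21.   11.  -24.   -2.  -61. -112.]
the job is handed in; nothing more can be done
None
```

The white caddy is hanging on the front rails beside the brush holder. Both lips are over the upper rail and the foot clip is on the lower one. I handed the job in at about 24 s, with the gripper clear of the caddy and the wrist force near zero.

**How it went:** I gripped the caddy by its sides. The tool only points straight down, so I swung the foot out by pressing the caddy's back lightly against the lower rail. I then lowered the lips onto the upper rail, let go, and pushed the front face in until the foot clip snapped.

**One correction:** the push left the top about 5 mm too far in. I gripped the top again and drew it back slightly. That pulled the foot out a few millimetres, but it went back in when I let go.

**Last checks:**
- **Caddy position:** a fit to the scene and top pictures, with the clip's tip included, puts the caddy within about 1.5 mm of home and upright to within 0.003 rad.
- **Disagreeing fit:** an earlier fit of the same pose, without the clip's tip in the top view, gave a lean of 0.04 rad and the foot about 4 mm short. The foot's depth is poorly fixed in those pictures, so I relied on the fuller fit.
- **The snap:** I did not see it directly. I inferred it from the push force dropping (11 N to 1 N) and from the foot staying at home after I let go.
- **Other things:** the cups, sauce bottle, bowl and pickle jar were found within 3 pixels of where they started. The paddle's centre moved 5 pixels because the caddy now hides part of it, and it looks unmoved in the pictures.

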